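# Level the setting board with spacer plates and load the ratchet wheels

### The job

Stack a suitable choice of the aluminium spacer plates on the low seat of the levelling stand so that the stack comes as high as the jack post at its other end, and lay the empty wooden board, pockets up, across stack and jack, in line with the stand and centred on it, so that it lies level to within one degree. Then put every loose ratchet wheel on the bench flat into a pocket of its own in the board, any pocket, with the board still lying level. Leave the pendulum bobs and the small wheels in the bowl alone.

Things in the scene. Friction and masses are not known exactly. Their poses are not given: they have to be found in the camera images.
- stand: fixed steel levelling stand on the bench: a flat base bar 70 x 300 x 8 mm, its length along its own y axis; origin at the centre of the underside, z up. At its +y end is a low seat for the plates, at its -y end an upright jack post in a sleeve (44 mm across, top 22 mm above the bench)
- stand_mid (a point): middle of the base bar's upper face, 8 mm above the bench, half way between seat and jack
- seat (a point): centre of the seat's flat top, 16 mm above the bench, 100 mm from the middle of the stand along its +y; the seat is 34 mm wide (stand x) and 84 mm long (stand y)
- jack: fixed round jack post with a flat cap 40 mm across and 7 mm thick; origin at the centre of the cap's top face, 100 mm from the middle of the stand along its -y. It is set to a different height each time, its top 22 to 44 mm above the seat's top; it does not give under load
- board: loose wooden board 62 mm wide (x), 270 mm long (y), 15 mm thick, about 0.2 kg, with a row of five square pockets in its upper face; origin at the centre of its underside, z up through the pocketed face. It starts flat on the bench, pockets up
- pocket1 (a point): centre of the floor of pocket 1 of the board, -100 mm along the board's y, 9 mm above its underside; the pocket is 44 x 44 mm and 6 mm deep
- pocket2 (a point): centre of the floor of pocket 2 of the board, -50 mm along the board's y, 9 mm above its underside; the pocket is 44 x 44 mm and 6 mm deep
- pocket3 (a point): centre of the floor of pocket 3 of the board, 0 mm along the board's y, 9 mm above its underside; the pocket is 44 x 44 mm and 6 mm deep
- pocket4 (a point): centre of the floor of pocket 4 of the board, 50 mm along the board's y, 9 mm above its underside; the pocket is 44 x 44 mm and 6 mm deep
- pocket5 (a point): centre of the floor of pocket 5 of the board, 100 mm along the board's y, 9 mm above its underside; the pocket is 44 x 44 mm and 6 mm deep
- plate_a: loose aluminium spacer plate 6 mm thick, 44 mm wide (x), 48 mm long (y), with a dark hole near each end; origin at its centre, z through its thickness. Starts flat on the bench. The five plates are 6, 8, 10, 14 and 20 mm thick and the longer, the thicker (48, 56, 64, 72, 80 mm)
- plate_b: loose aluminium spacer plate 8 mm thick, 44 mm wide (x), 56 mm long (y), with a dark hole near each end; origin at its centre, z through its thickness. Starts flat on the bench. The five plates are 6, 8, 10, 14 and 20 mm thick and the longer, the thicker (48, 56, 64, 72, 80 mm)
- plate_c: loose aluminium spacer plate 10 mm thick, 44 mm wide (x), 64 mm long (y), with a dark hole near each end; origin at its centre, z through its thickness. Starts flat on the bench. The five plates are 6, 8, 10, 14 and 20 mm thick and the longer, the thicker (48, 56, 64, 72, 80 mm)
- plate_d: loose aluminium spacer plate 14 mm thick, 44 mm wide (x), 72 mm long (y), with a dark hole near each end; origin at its centre, z through its thickness. Starts flat on the bench. The five plates are 6, 8, 10, 14 and 20 mm thick and the longer, the thicker (48, 56, 64, 72, 80 mm)
- plate_e: loose aluminium spacer plate 20 mm thick, 44 mm wide (x), 80 mm long (y), with a dark hole near each end; origin at its centre, z through its thickness. Starts flat on the bench. The five plates are 6, 8, 10, 14 and 20 mm thick and the longer, the thicker (48, 56, 64, 72, 80 mm)
- wheel_1: brass ratchet wheel lying flat on the bench, 38 mm across, 12 mm thick, about 0.09 kg, same on both faces; origin at its centre, z along its axis. Three to five such wheels are present
- wheel_2: brass ratchet wheel lying flat on the bench, 38 mm across, 12 mm thick, about 0.09 kg, same on both faces; origin at its centre, z along its axis. Three to five such wheels are present
- wheel_3: brass ratchet wheel lying flat on the bench, 38 mm across, 12 mm thick, about 0.09 kg, same on both faces; origin at its centre, z along its axis. Three to five such wheels are present
- wheel_4: brass ratchet wheel lying flat on the bench, 38 mm across, 12 mm thick, about 0.09 kg, same on both faces; origin at its centre, z along its axis. Three to five such wheels are present
- wheel_5: brass ratchet wheel lying flat on the bench, 38 mm across, 12 mm thick, about 0.09 kg, same on both faces; origin at its centre, z along its axis. Three to five such wheels are present
- bob_1: walnut pendulum bob, a lens 60 mm across and 18 mm thick, lying on the bench; origin at the centre of its underside. Not part of the job
- bob_2: walnut pendulum bob, a lens 60 mm across and 18 mm thick, lying on the bench; origin at the centre of its underside. Not part of the job
Things that resemble listed ones, but are neither listed nor needed, are in the scene too. Leave any green or turquoise look-alike of the wheel_5 alone.

How it is judged:
By the outcome, as a careful person would: the job done as asked, in the order asked, and still so for the second after the job is handed in, with the robot touching nothing.
Of wheel_1, wheel_2, wheel_3, wheel_4, wheel_5 only 3 to 5 are there at a start; the rules pass over those that are not, and their reading is None.
At some moment in a run one of wheel_1, wheel_2, wheel_3, wheel_4, wheel_5 may be knocked a few centimetres aside while the robot is not near it.
Once in a run the grip may slacken for a moment while it holds something.
It also fails if it takes over 210 s, if anything falls off the work surface, if the arm or the gripper's body presses on something with over 40 N, if the wrist force passes 120 N, or if a joint passes its speed limit or range.

### The arm

A 6-joint arm with a two-finger parallel gripper is mounted at the origin on the work surface. World frame = base frame: x ahead of the robot, y to its left, z up, the work surface at z = 0. Lengths are in mm, angles in rad, forces in N, time in s.
With the tool pointing down it reaches from about 350 to 725 mm from the base axis. Payload 6 kg.
Tool frame: the origin (TCP) lies between the finger pads; the fingertips stand 25 mm ahead of it and the grasp point (between the pads) lies 6 mm ahead of it; x points along the fingers, y is the direction in which the jaws open and shut, and the axes are right-handed (so a half turn about x gives the same grasp; the last joint's range is limited). The gripper opens to 85 mm and grips with 20 to 120 N. Pads are 22 mm wide; open, the fingers measure 114 mm over their backs; the gripper's body (76 mm by 85 mm) begins 54 mm behind the grasp point. The pads swing forward as they close: fully open they stand 13 mm farther back than shut.
Start: joints at [1.661, 0.04, 0.085, 0, -1.615, -0.334], TCP at [144.81, 582.243, 256.261] pointing down, gripper open.
Joint ranges: [-2.56, 2.56], [-1.29, 2.01], [-1.08, 1.49], [-3.29, 1.98], [-2.81, -0.18], [-2.99, 2.99]. Speed limits (rad/s): [2.57, 2.57, 3.01, 3.14, 3.14, 3.14].

### API

Orientations are given as a unit quaternion [x, y, z, w].
In Python, from bench import telemetry, optics, robot gives the robot as it stands.
- The arm moves only by the tool send_rows, never from a script. Its argument "series" is a list of rows, each a list of 7 numbers: the shift along the tool's x, y, z in mm, then the turn, a rotation vector about the tool's x, y, z in rad, then the finger opening in mm, from 0 to 85.4. A call has 1 to 10 rows; each row shifts and turns the commanded pose from where the row before left it, along the tool's axes as they then stand; what a row does not reach is not made up. A row lasts 1/12 s, in which the tool goes at most 41.7 mm and 7.16 degrees, less where a joint would pass 70% of its speed; a pose out of reach is approached as far as the arm can. A call with a gripper value outside its range is refused whole. The fingers move at their own pace and stop on an object; "newtons" is the grip in N (left out, the last holds). Time passes only in rows, so rows that do not move let the fingers close. It gives the time, the measured TCP pose, the force and the opening at its end, in the units of the state.
- telemetry.read_state(): the state, without advancing time (a new reading comes with each control period).
- optics.capture(name): name is "side" or "top"; returns (picture, depth): 420x560x3 uint8, red, green, blue; 420x560 float32, mm along the optical axis (not along the pixel's ray), 0 where there is no reading.
- optics.camera_info(name): a dict with "mtx" (3x3 intrinsics, pixels), "extrinsics" (4x4, takes a point from camera to world coordinates). Camera axes: x right, y up, looking along -z (the intrinsics and any distortion apply to the point x, -y, -z); pixel columns grow to the right and rows downward; lengths in mm; the calibration is good to about 2 mm. A picture is of the moment at which its call begins. camera_info takes no time and is no camera call.
- robot.close_job(): hands the job in, once; it reports no verdict.
The state is a dict: "time_s": time; "q": joint angles; "qvel": joint speeds; "joint_efforts": joint torques, N m; "position": TCP position; "eef_rot": TCP orientation; "wrist_force": force on the tool from outside, world axes, zero at the start; "moment": the same for the moment, N m; "finger_gap": opening from 0.0 (shut) to 1.0 (fully open).
Only numpy, scipy, OpenCV 4.12 (cv2) and the standard library are available. Lean on these libraries where they do the work, as an engineer would, in place of code of your own. Each camera call takes 0.05 s, during which the arm holds its last target. There are 200 camera calls.

## Working session

There is one attempt and no reset: what is moved stays moved. The work goes in short steps, Python scripts to look and compute and a tool call to move; the robot and the scene stay as the last step left them, time stands still between calls to the robot, and variables do not carry over. Pictures are saved under pics/ and viewed, about 12 in all and at most 16, crops included, and the job is handed in when it is done.

Besides the shell and the picture viewer there is one more tool, called after "Request:" as name(argument=value, ...) on one line, values as JSON. send_rows: Moves the arm, as the interface text tells. Its arguments: {"type":"object","properties":{"series":{"type":"array"},"newtons":{"type":"number"}},"required":["series"]}

```bash
ls; mkdir -p pics
python3 - <<'E'
from bench import telemetry, optics, robot
import cv2,numpy as np
s=telemetry.read_state();print(s)
for n in("top","side"):
    p,d=optics.capture(n);cv2.imwrite(f"pics/{n}0.png",cv2.resize(p[:,:,::-1],(800,600),interpolation=cv2.INTER_CUBIC))
    np.savez(f"pics/{n}0.npz",p=p,d=d)
    i=optics.camera_info(n);print(n,{k:np.round(v,3).tolist() if not isinstance(v,str) else v for k,v in i.items()},d.min(),d.max())
E
```

```text
pics
{'time_s': 0.0, 'q': array([ 1.66070585e+00,  4.08006001e-02,  8.38010661e-02, -4.55066708e-04,
       -1.61549465e+00, -3.33703730e-01]), 'qvel': array([ 3.87656489e-04,  8.39304587e-04, -2.46446559e-04,  7.58426471e-04,
        1.28416275e-05, -2.43534299e-04]), 'joint_efforts': array([ 2.71056547e-05, -3.68215907e+01,  3.47424030e+01,  6.93236098e+00,
       -5.36634892e-03,  4.29477382e-06]), 'position': array([144.68112466, 582.00087661, 255.28150146]), 'eef_rot': array([-0.70182951,  0.0865946 ,  0.7018914 ,  0.08535327]), 'wrist_force': array([-0.29013344, -0.06639893,  0.62736349]), 'moment': array([ 0.0184002 ,  0.00538199, -0.01263927]), 'finger_gap': 1.002271892457897}
top {'mtx': [[511.714, 0.0, 278.618], [0.0, 511.714, 206.976], [0.0, 0.0, 1.0]], 'extrinsics': [[0.024, 0.985, -0.173, 333.586], [-0.999, 0.028, 0.017, -13.82], [0.021, 0.173, 0.985, 1150.842], [0.0, 0.0, 0.0, 1.0]]} 0.0 2118.7104
side {'mtx': [[527.274, 0.0, 277.995], [0.0, 527.274, 205.007], [0.0, 0.0, 1.0]], 'extrinsics': [[0.686, 0.489, -0.539, -297.05], [-0.728, 0.452, -0.516, -793.828], [-0.009, 0.746, 0.665, 1077.278], [0.0, 0.0, 0.0, 1.0]]} 0.0 3732.32
```

View pics/top0.png

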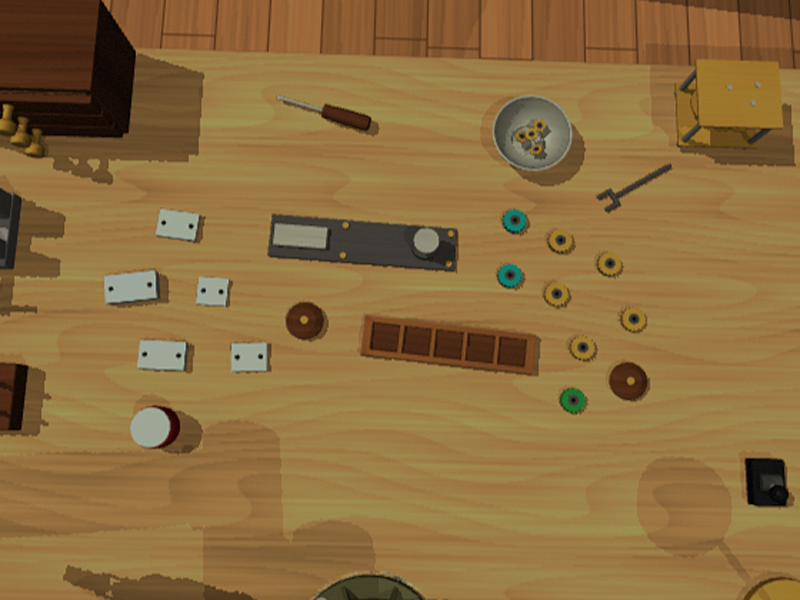

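View pics/side0.png

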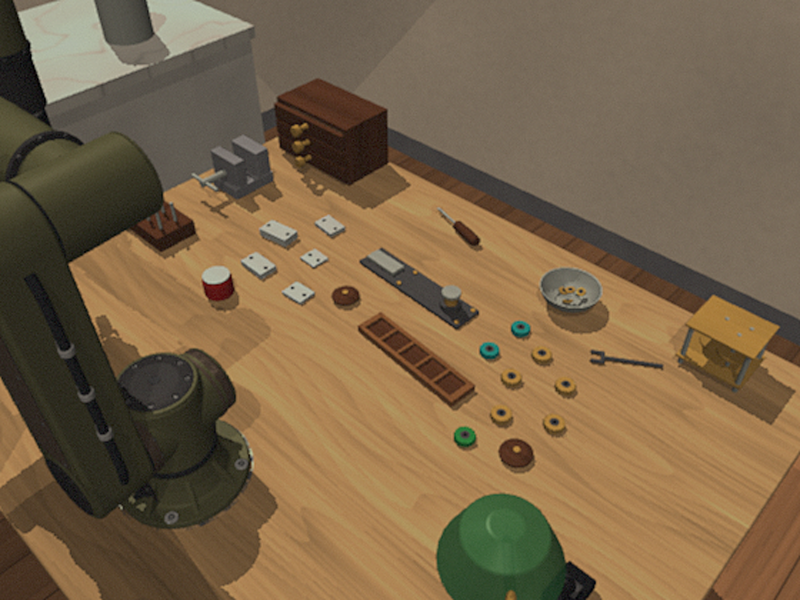

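Both views show: seat at left end of stand (top image ≈300,236), jack at ≈426,240, board ≈450,345, five white plates at left, and five yellow wheels (560,241), (609,263), (556,293), (633,319), (582,347). The teal and green ones are decoys.

```bash
cat > h.py <<'E'
import numpy as np,cv2
from scipy.spatial.transform import Rotation as R
from bench import telemetry,optics,robot
def info(n):
    i=optics.camera_info(n);return np.array(i["mtx"]),np.array(i["extrinsics"])
def ray(n,uv):
    K,E=info(n);uv=np.atleast_2d(uv).astype(float)
    d=np.c_[(uv[:,0]-K[0,2])/K[0,0],-(uv[:,1]-K[1,2])/K[1,1],-np.ones(len(uv))]@E[:3,:3].T
    return E[:3,3],d
def plane(n,uv,z):
    o,d=ray(n,uv);return o+d*((z-o[2])/d[:,2])[:,None]
def cloud(n,D):
    v,u=np.mgrid[:D.shape[0],:D.shape[1]];o,d=ray(n,np.c_[u.ravel(),v.ravel()])
    return (o+d*D.ravel()[:,None]).reshape(*D.shape,3)
def rect(P):  # world xy points -> centre, (short,long), angle of long axis
    (c,wh,a)=cv2.minAreaRect(np.float32(P[:,:2]))
    w,h=wh
    if w>h: L=np.deg2rad(a)
    else: L=np.deg2rad(a+90)
    L=(L+np.pi)%np.pi
    return np.array(c),sorted(wh),L
def blobs(m,amin):
    cs,_=cv2.findContours(m.astype(np.uint8),cv2.RETR_EXTERNAL,cv2.CHAIN_APPROX_NONE)
    return [c[:,0,:] for c in cs if cv2.contourArea(c)>amin]
def go(xyz,yaw=None):
    """tool-frame shift (mm) and turn about tool x to get to TCP xyz, jaws along world yaw, tool down"""
    s=telemetry.read_state();q=R.from_quat(s["eef_rot"])
    out=q.inv().apply(np.array(xyz)-s["position"])
    M=q.as_matrix();rv=None
    if yaw is not None:
        best=None
        for k in(0,1):
            a=yaw+k*np.pi;y=np.array([np.cos(a),np.sin(a),0]);x=np.array([0,0,-1.]);T=np.c_[x,y,np.cross(x,y)]
            r=(q.inv()*R.from_matrix(T)).as_rotvec()
            # avoid last-joint limit
            if best is None or np.linalg.norm(r)<np.linalg.norm(best): best=r
        rv=best
    print("shift",np.round(out,1),"turn",None if rv is None else np.round(rv,3))
    print("pos",np.round(s["position"],1),"jawyaw",round(np.arctan2(M[1,1],M[0,1]),3),"q6",round(s["q"][5],2),"F",np.round(s["wrist_force"],1),"gap",round(s["finger_gap"]*85.4,1),"t",round(s["time_s"],2))
E
cat > see.py <<'E'
from h import *
def wheels(p):
    hsv=cv2.cvtColor(p,cv2.COLOR_RGB2HSV);return hsv
if __name__=="__main__":
    p=np.load("pics/top0.npz")["p"];d=np.load("pics/top0.npz")["d"]
    C=cloud("top",d)
    hsv=cv2.cvtColor(p,cv2.COLOR_RGB2HSV)
    for nm,(x,y) in dict(plate=(225,290),bench=(400,80),seat=(300,236),jack=(426,240),wheel=(567,300),pocket=(450,345),rim=(537,355),base=(390,245),board_edge=(450,366)).items():
        u,v=int(x*.7),int(y*.7);print(nm,hsv[v,u],p[v,u],np.round(C[v,u],1))
    w=(hsv[...,1]<50)&(hsv[...,2]>140)
    for c in blobs(w,80):
        print("white",c.mean(0).round(),[np.round(t,3) for t in rect(plane("top",c,10))],"z",np.median(C[c[:,1].min()+3:c[:,1].max()-2,c[:,0].min()+3:c[:,0].max()-2,2]).round(1))
    for n in("top","side"):
        z=np.load(f"pics/{n}0.npz");C=cloud(n,z["d"])
        XY=plane(n,[[0,0]],0)
        # jack height via points near jack top
        s=C.reshape(-1,3);
        print(n,"bench z",np.median(s[(abs(s[:,0]-420)<15)&(abs(s[:,1]-0)<15)][:,2]))
E
python3 see.py
```

```text
plate [ 47  27 169] [159 169 151] [536.  241.9   8. ]
bench [ 20 137 158] [158 130  73] [905.9 -27.5  -1.3]
seat [ 28  43 142] [142 140 118] [625.9 125.8  15.9]
jack [ 28  43 143] [143 141 119] [616.  -73.1  50.5]
wheel [ 20 172 129] [129  99  42] [ 535.  -300.1    9.3]
pocket [ 12 183  74] [74 42 21] [ 459.6 -116.7    6.5]
rim [ 17 149 106] [106  79  44] [ 447.9 -253.1    1.4]
base [20 37 62] [62 59 53] [617.5 -18.1  10.4]
board_edge [ 17 152  92] [92 68 37] [ 426.6 -117.9   -2.1]
white [105. 299.] [array([320.178, 341.43 ]), array([55.778, 58.692]), np.float64(1.596)] z 50.0
white [173. 249.] [array([431.917, 197.564]), array([42.233, 53.664]), np.float64(1.598)] z 8.2
white [112. 248.] [array([432.079, 332.758]), array([43.383, 70.998]), np.float64(1.56)] z 14.0
white [148. 203.] [array([534.951, 261.521]), array([42.668, 46.586]), np.float64(1.534)] z 6.4
white [ 91. 200.] [array([538.444, 390.678]), array([43.363, 79.389]), np.float64(1.709)] z 20.0
white [298. 167.] [array([626.442, -75.316]), array([33.089, 36.852]), np.float64(1.6)] z 51.5
white [210. 165.] [array([628.423, 127.279]), array([30.535, 82.289]), np.float64(1.518)] z 16.0
white [124. 157.] [array([641.636, 324.185]), array([42.83 , 62.521]), np.float64(1.464)] z 10.2
top bench z 0.19613983187059603
side bench z -0.4548606252026275
```

```bash
cat > m2.py <<'E'
from h import *
def load(n,k): z=np.load(f"pics/{n}{k}.npz");return z["p"],z["d"]
for n in("top","side"):
    p,d=load(n,0);C=cloud(n,d).reshape(-1,3)
    def reg(x,y,r,lo,hi):
        s=C[(np.hypot(C[:,0]-x,C[:,1]-y)<r)&(C[:,2]>lo)&(C[:,2]<hi)];return s[:,2].mean().round(2),s[:,2].std().round(2),len(s)
    print(n,"jack",reg(619,-73,16,44,60),"seat",reg(627,126,14,8,24),"bench",reg(560,0,15,-9,9),reg(700,0,15,-9,9))
p,d=load("top",0);C=cloud("top",d);hsv=cv2.cvtColor(p,cv2.COLOR_RGB2HSV);H,S,V=[hsv[...,i].astype(int) for i in range(3)]
w=(S<50)&(V>130)
th={(173,249):('b',8),(112,248):('d',14),(148,203):('a',6),(91,200):('e',20),(124,157):('c',10),(298,167):('jack',51.5),(210,165):('seat',16)}
for c in blobs(w,80):
    m=c.mean(0)
    for k,(nm,z) in th.items():
        if np.hypot(*(m-k))<5:
            q=plane("top",c,z);r=rect(q);print(nm,r[0].round(1),np.round(r[1],1),"long",round(r[2],3))
# stand base dark grey
m=(V<95)&(S<80);m[:, :180]=0;m[:,330:]=0;m[190:]=0;m[:140]=0
m=cv2.morphologyEx(m.astype(np.uint8),cv2.MORPH_CLOSE,np.ones((25,25)))
for c in blobs(m,1500): r=rect(plane("top",c,8));print("stand",r[0].round(1),np.round(r[1],1),round(r[2],3))
# board by height
Z=C[...,2]
m=(V<135)&(H<20)&(S>100);m[:215]=0;m[265:]=0;m[:,:245]=0;m[:,385:]=0
mm=cv2.morphologyEx(m.astype(np.uint8),cv2.MORPH_CLOSE,np.ones((7,7)))
for c in blobs(mm,1500): r=rect(plane("top",c,15));print("board",r[0].round(1),np.round(r[1],1),round(r[2],3))
# pockets dark
m=(V<90)&(H<16);m[:215]=0;m[265:]=0;m[:,:245]=0;m[:,385:]=0
for c in blobs(m,150): r=rect(plane("top",c,12));print("pk",c.mean(0).round(),r[0].round(1),np.round(r[1],1))
# wheels
m=(abs(H-21)<5)&(S>185)&(V>100);m[:,:330]=0
cv2.imwrite("pics/m.png",np.hstack([m*255,mm*255]))
for c in blobs(cv2.morphologyEx(m.astype(np.uint8),cv2.MORPH_CLOSE,np.ones((5,5))),60):
    q=plane("top",c,12);(x,y),r=cv2.minEnclosingCircle(np.float32(q[:,:2]));print("wheel",c.mean(0).round(),round(x,1),round(y,1),round(r,1))
E
python3 m2.py
```

```text
top jack (np.float64(51.81), np.float64(2.31), 160) seat (np.float64(15.76), np.float64(1.91), 121) bench (np.float64(0.15), np.float64(2.14), 130) (np.float64(0.32), np.float64(2.07), 121)
side jack (np.float64(49.98), np.float64(2.1), 56) seat (np.float64(13.77), np.float64(1.96), 37) bench (np.float64(-1.22), np.float64(2.82), 53) (np.float64(-1.32), np.float64(2.31), 44)
b [432.5 197.5] [43.1 53.3] long 1.626
d [431.7 331.5] [43.2 70.7] long 1.56
a [535.5 262.5] [43.1 47.1] long 1.545
e [536.4 387. ] [43.2 79.1] long 1.713
jack [616.9 -73. ] [34.3 35.5] long 1.591
seat [626.6 126.7] [31.4 82.3] long 1.527
c [641.6 324.2] [42.8 62.5] long 1.464
stand [620.5  26.4] [ 68.8 297.9] 1.518
board [ 461.6 -115.7] [ 74.2 280.7] 1.481
pk [358. 246.] [ 450.9 -212.4] [43.7 43.9]
pk [336. 243.] [ 455.3 -162.6] [43.6 44. ]
pk [313. 241.] [ 459.6 -112.8] [43.7 43.8]
pk [291. 238.] [464.  -62.9] [43.1 43.8]
pk [269. 236.] [468.5 -12.7] [43.2 43.5]
wheel [542. 410.] 106.9 -609.0 35.4
wheel [513.  71.] 877.1 -579.7 114.6[ WARN:0@0.792] global loadsave.cpp:1063 imwrite_ Unsupported depth image for selected encoder is fallbacked to CV_8U.
```

View pics/m.png

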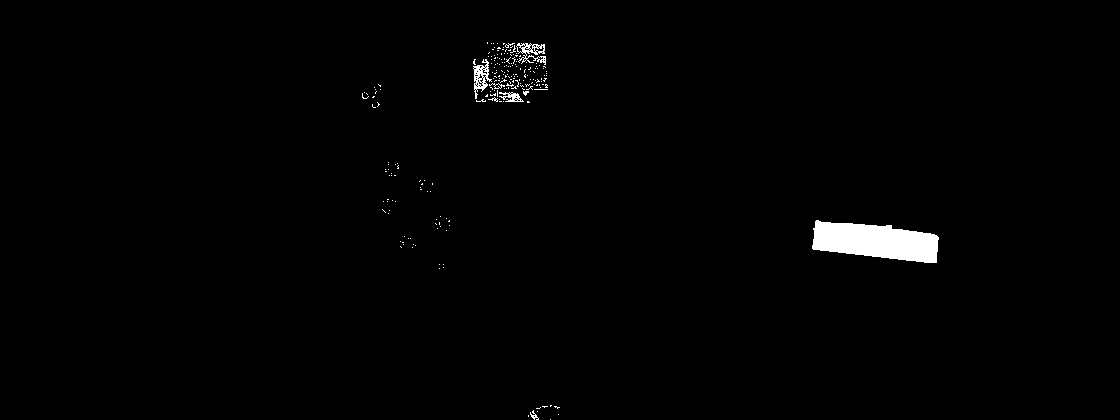

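```bash
python3 -c "
from h import *
go((536.4,387,100),0.142)"
cat > wh.py <<'E'
from h import *
def find(p,show=True):
    hsv=cv2.cvtColor(p,cv2.COLOR_RGB2HSV)
    H,S,V=[hsv[...,i].astype(int) for i in range(3)]
    out=[]
    # dark hub of each wheel surrounded by yellow (bright S) ring
    m=(abs(H-21)<4)&(S>155)&(V>100);m=cv2.morphologyEx(m.astype(np.uint8),cv2.MORPH_CLOSE,np.ones((5,5)))
    m[:,:330]=0;m[:130]=0;m[300:]=0
    for c in blobs(m,60):
        q=plane("top",c,12);(x,y),r=cv2.minEnclosingCircle(np.float32(q[:,:2]));M=cv2.moments(np.float32(q[:,None,:2]))
        b=(M["m10"]/M["m00"],M["m01"]/M["m00"]);out.append((c.mean(0).round(),np.round((x,y,r),1),np.round(b,1)))
    return out,m
if __name__=="__main__":
    o,m=find(np.load("pics/top0.npz")["p"])
    for t in o:print(*t)
E
python3 wh.py
```

```text
shift [ 155.6   94.4 -427.1] turn [ 1.185e+00 -1.000e-03 -1.000e-03]
pos [144.7 582.  255.3] jawyaw -1.815 q6 -0.33 F [0.  0.2 0.2] gap 85.1 t 0.1
[408. 243.] [ 460.4 -324.3   20. ] [ 460.8 -324.3]
[443. 223.] [ 507.8 -404.6   20.9] [ 508.2 -405.9]
[389. 205.] [ 544.5 -283.2   20.6] [ 544.5 -283.7]
[426. 184.] [ 595.7 -369.4   20.9] [ 596.9 -370.7]
[392. 168.] [ 631.6 -291.5   21.2] [ 633.2 -291.6]
```

Request:
send_rows(series=[[0, 7.9, -35.6, 0, 0, 0, 70], [0, 7.9, -35.6, 0, 0, 0, 70], [0, 7.9, -35.6, 0, 0, 0, 70], [0, 7.9, -35.6, 0, 0, 0, 70], [0, 7.9, -35.6, 0, 0, 0, 70], [0, 7.9, -35.6, 0, 0, 0, 70], [0, 7.9, -35.6, 0, 0, 0, 70], [0, 7.9, -35.6, 0, 0, 0, 70], [0, 7.9, -35.6, 0, 0, 0, 70], [0, 7.9, -35.6, 0, 0, 0, 70]], newtons=50)

```text
time_s: 0.93
position: [472.5, 418.5, 255.8]
eef_rot: [-0.702, 0.086, 0.702, 0.086]
wrist_force: [0.1, 0.5, 0.5]
finger_gap: 0.821
```

Request:
send_rows(series=[[0, 7.9, -35.6, 0, 0, 0, 70], [0, 7.5, -35.5, 0, 0, 0, 70], [20, 0, 0, 0.118, 0, 0, 70], [20, 0, 0, 0.118, 0, 0, 70], [20, 0, 0, 0.118, 0, 0, 70], [20, 0, 0, 0.118, 0, 0, 70], [20, 0, 0, 0.118, 0, 0, 70], [20, 0, 0, 0.118, 0, 0, 70], [20, 0, 0, 0.118, 0, 0, 70], [10, 0, 0, 0.118, 0, 0, 70]])

```text
time_s: 1.77
position: [535.3, 386.6, 102.3]
eef_rot: [-0.584, 0.399, 0.585, 0.396]
wrist_force: [-0.3, -0.4, -0.3]
finger_gap: 0.824
```

Request:
send_rows(series=[[5, 0, 0, 0.118, 0, 0, 65], [0, 0, 0, 0.118, 0, 0, 65], [0, 0, 0, 0, 0, 0, 65]])

```text
time_s: 2.02
position: [536.1, 387.1, 100.0]
eef_rot: [-0.534, 0.464, 0.534, 0.462]
wrist_force: [0.3, 1.0, -0.5]
finger_gap: 0.76
```

```bash
python3 -c "
from h import *
go((536.4,387,32),0.142)"
```

```text
shift [68.  -0.4 -0.1] turn [ 0.001 -0.001 -0.002]
pos [536.1 387.1 100. ] jawyaw -2.999 q6 -0.78 F [ 0.3  1.  -0.5] gap 64.9 t 2.02
```

Request:
send_rows(series=[[20, 0, 0, 0, 0, 0, 65], [20, 0, 0, 0, 0, 0, 65], [18, 0, 0, 0, 0, 0, 65], [10, 0, 0, 0, 0, 0, 65], [0, 0, 0, 0, 0, 0, 35], [0, 0, 0, 0, 0, 0, 35], [0, 0, 0, 0, 0, 0, 35], [0, 0, 0, 0, 0, 0, 35], [0, 0, 0, 0, 0, 0, 35], [0, 0, 0, 0, 0, 0, 35]])

```text
time_s: 2.85
position: [536.7, 387.7, 33.9]
eef_rot: [-0.535, 0.462, 0.535, 0.462]
wrist_force: [-0.2, -0.1, -2.0]
finger_gap: 0.501
```

```bash
cat > look.py <<'E'
import sys;from h import *
n,k,x0,y0,x1,y1=sys.argv[1],sys.argv[2],*map(int,sys.argv[3:7])
p,d=optics.capture(n);np.savez(f"pics/{n}{k}.npz",p=p,d=d)
c=p[y0:y1,x0:x1,::-1];f=min(800/c.shape[1],600/c.shape[0]);cv2.imwrite(f"pics/{n}{k}.png",cv2.resize(c,None,fx=f,fy=f,interpolation=cv2.INTER_CUBIC))
E
python3 look.py side a 150 100 290 205; python3 -c "
from h import *
go((536.4,387,120),0.142)"
```

```text
shift [-86.3   0.2  -0.6] turn [0.005 0.    0.   ]
pos [536.6 387.7  33.7] jawyaw -2.994 q6 -0.78 F [ 0.2  0.3 -2.6] gap 42.0 t 2.9
```

View pics/sidea.png

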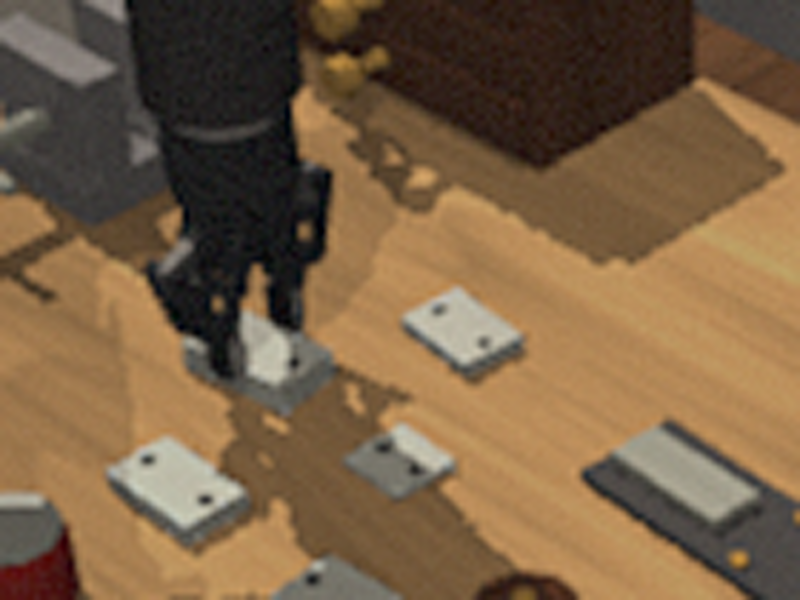

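Request:
send_rows(series=[[-10, 0, 0, 0, 0, 0, 35], [-28, 0, 0, 0, 0, 0, 35], [-28, 0, 0, 0, 0, 0, 35], [0, 0, 0, 0, 0, 0, 35]])

```text
time_s: 3.23
position: [539.3, 389.3, 108.0]
eef_rot: [0.537, -0.458, -0.535, -0.466]
wrist_force: [1.7, 0.9, 1.3]
finger_gap: 0.495
```

```bash
python3 -c "
from h import *
go((626.2,126.5,100),-0.051)"
```

```text
shift [   7.1  -47.2 -272.8] turn [0.199 0.006 0.01 ]
pos [539.3 389.3 108. ] jawyaw -2.994 q6 -0.78 F [1.7 0.9 1.3] gap 42.3 t 3.23
```

Request:
send_rows(series=[[0, -5.5, -33, 0.02, 0, 0, 35], [0, -5.5, -33, 0.02, 0, 0, 35], [0, -5.5, -33, 0.02, 0, 0, 35], [0, -5.5, -33, 0.02, 0, 0, 35], [0, -5.5, -33, 0.02, 0, 0, 35], [0, -5.5, -33, 0.02, 0, 0, 35], [0, -5.5, -33, 0.02, 0, 0, 35], [0, -5.5, -33, 0.06, 0, 0, 35], [0, 0, 0, 0, 0, 0, 35], [0, 0, 0, 0, 0, 0, 35]])

```text
time_s: 4.07
position: [601.1, 126.2, 100.3]
eef_rot: [-0.486, 0.513, 0.486, 0.514]
wrist_force: [0.6, 0.2, -1.9]
finger_gap: 0.5
```

```bash
python3 -c "
from h import *
go((626.2,126.5,52),-0.051)"
```

```text
shift [ 48.3 -25.    1.6] turn [-0.005  0.     0.001]
pos [601.1 126.2 100.3] jawyaw 3.086 q6 -0.59 F [ 0.6  0.2 -1.9] gap 42.7 t 4.07
```

Request:
send_rows(series=[[0, -12.5, 0.8, -0.005, 0, 0, 35], [0, -12.5, 0.8, 0, 0, 0, 35], [16, 0, 0, 0, 0, 0, 35], [16, 0, 0, 0, 0, 0, 35], [10, 0, 0, 0, 0, 0, 35], [5, 0, 0, 0, 0, 0, 35], [0, 0, 0, 0, 0, 0, 35], [0, 0, 0, 0, 0, 0, 35]])

```text
time_s: 4.73
position: [625.8, 128.7, 53.0]
eef_rot: [-0.488, 0.512, 0.488, 0.512]
wrist_force: [0.7, 0.3, -1.9]
finger_gap: 0.497
```

```bash
python3 -c "
from h import *
go((626.2,126.5,50),-0.051)"
```

```text
shift [ 3.  -0.5 -2.1] turn [ 0.004 -0.     0.001]
pos [625.8 128.7  53. ] jawyaw 3.094 q6 -0.56 F [ 0.7  0.3 -1.9] gap 42.4 t 4.73
```

Request:
send_rows(series=[[1, -0.4, -2, 0, 0, 0, 35], [1, 0, 0, 0, 0, 0, 35], [1, 0, 0, 0, 0, 0, 35], [0.6, 0, 0, 0, 0, 0, 35], [0, 0, 0, 0, 0, 0, 35]])

```text
time_s: 5.15
position: [626.2, 126.3, 49.3]
eef_rot: [-0.488, 0.512, 0.488, 0.512]
wrist_force: [-0.1, -0.3, 0.9]
finger_gap: 0.499
```

Request:
send_rows(series=[[0.4, 0, 0, 0, 0, 0, 65], [0, 0, 0, 0, 0, 0, 65], [0, 0, 0, 0, 0, 0, 65], [0, 0, 0, 0, 0, 0, 65], [-20, 0, 0, 0, 0, 0, 65], [-30, 0, 0, 0, 0, 0, 65], [-10, 0, 0, 0, 0, 0, 65], [0, 0, 0, 0, 0, 0, 65], [0, 0, 0, 0, 0, 0, 65]])

```text
time_s: 5.9
position: [626.4, 126.6, 109.2]
eef_rot: [-0.488, 0.511, 0.488, 0.513]
wrist_force: [-0.7, -0.4, -0.7]
finger_gap: 0.761
```

```bash
python3 -c "
from h import *
go((641.6,324.2,70),-0.107)"
```

```text
shift [ 39.5  -5.6 198.1] turn [0.059 0.001 0.002]
pos [626.4 126.6 109.2] jawyaw 3.094 q6 -0.56 F [-0.7 -0.4 -0.7] gap 65.0 t 5.9
```

Request:
send_rows(series=[[0, -1, 33, 0, 0, 0, 65], [0, -1, 33, 0, 0, 0, 65], [0, -1, 33, 0, 0, 0, 65], [0, -1, 33, 0, 0, 0, 65], [0, -1, 33, 0, 0, 0, 65], [0, -0.6, 33.1, 0.059, 0, 0, 65], [20, 0, 0, 0, 0, 0, 65], [19, 0, 0, 0, 0, 0, 65], [0, 0, 0, 0, 0, 0, 65], [0, 0, 0, 0, 0, 0, 65]])

```text
time_s: 6.73
position: [640.0, 323.1, 66.6]
eef_rot: [-0.473, 0.528, 0.473, 0.524]
wrist_force: [0.6, -0.1, 0.2]
finger_gap: 0.762
```

```bash
python3 look.py top b 100 120 330 270
python3 - <<'E'
from h import *
go((641.6,324.2,32),-0.107)
p=np.load("pics/topb.npz")["p"];hsv=cv2.cvtColor(p,cv2.COLOR_RGB2HSV)
w=(hsv[...,1]<50)&(hsv[...,2]>130);w[:,:185]=0;w[185:]=0
for c in blobs(w,80): r=rect(plane("top",c,36));print(c.mean(0).round(),r[0].round(1),np.round(r[1],1),"long",round(r[2],3))
E
```

```text
shift [36.8 -0.6  1. ] turn [-0.    -0.002 -0.001]
pos [641.  323.3  68.8] jawyaw 3.034 q6 -0.85 F [ 0.  -0.5  1.4] gap 64.9 t 6.78
[298. 168.] [619.8 -73.9] [36. 37.] long 0.021
[210. 157.] [637.7 126.1] [23.2 79.1] long 1.515
[375.  96.] [ 795.7 -249.6] [84.4 87.8] long 2.419
```

View pics/topb.png

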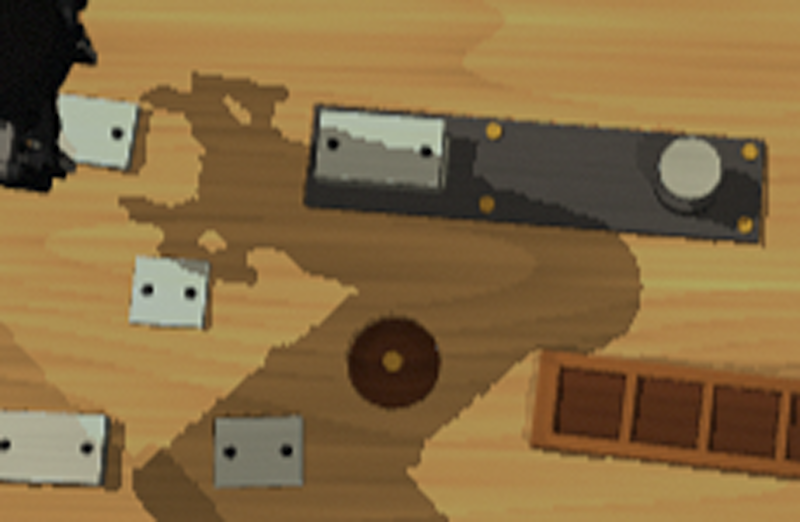

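Request:
send_rows(series=[[15, -0.6, 1, 0, 0, 0, 60], [15, 0, 0, 0, 0, 0, 55], [8, 0, 0, 0, 0, 0, 55], [0, 0, 0, 0, 0, 0, 55], [0, 0, 0, 0, 0, 0, 55], [0, 0, 0, 0, 0, 0, 55]])

```text
time_s: 7.28
position: [642.4, 325.0, 32.8]
eef_rot: [-0.473, 0.525, 0.472, 0.527]
wrist_force: [0.2, -0.4, 0.8]
finger_gap: 0.645
```

```bash
python3 -c "
from h import *
go((641.6,324.2,28),-0.107)"
```

```text
shift [ 4.8  0.8 -0.8] turn [-0.     0.001  0.002]
pos [642.4 325.   32.8] jawyaw 3.035 q6 -0.85 F [ 0.2 -0.4  0.8] gap 55.1 t 7.28
```

Request:
send_rows(series=[[2, 0, 0, 0, 0, 0, 50], [1.5, 0.4, -0.4, 0, 0, 0, 50], [0, 0, 0, 0, 0, 0, 50], [0, 0, 0, 0, 0, 0, 48]])

```text
time_s: 7.62
position: [641.3, 324.5, 27.9]
eef_rot: [-0.473, 0.526, 0.473, 0.526]
wrist_force: [0.5, 0.1, 0.6]
finger_gap: 0.563
```

Request:
send_rows(series=[[0, 0, 0, 0, 0, 0, 35], [0, 0, 0, 0, 0, 0, 35], [0, 0, 0, 0, 0, 0, 35], [0, 0, 0, 0, 0, 0, 35], [0, 0, 0, 0, 0, 0, 35]])

```text
time_s: 8.03
position: [641.6, 324.6, 28.4]
eef_rot: [-0.473, 0.526, 0.472, 0.526]
wrist_force: [-0.8, 0.3, 4.3]
finger_gap: 0.498
```

Request:
send_rows(series=[[-10, 0, 0, 0, 0, 0, 35], [-25, 0, 0, 0, 0, 0, 35], [-25, 0, 0, 0, 0, 0, 35], [-15, 0, 0, 0, 0, 0, 35], [0, 0, 0, 0, 0, 0, 35], [0, 0, 0, 0, 0, 0, 35]])

```text
time_s: 8.53
position: [641.6, 324.7, 103.9]
eef_rot: [-0.472, 0.525, 0.473, 0.527]
wrist_force: [-0.5, -0.2, -1.8]
finger_gap: 0.491
```

```bash
python3 -c "
from h import *
go((626.2,126.5,100),-0.051)"
```

```text
shift [   3.6   -5.9 -198.7] turn [-0.056  0.001  0.001]
pos [641.6 324.7 103.9] jawyaw 3.034 q6 -0.85 F [-0.5 -0.2 -1.8] gap 42.0 t 8.53
```

Request:
send_rows(series=[[0, -1, -33, 0, 0, 0, 35], [0, -1, -33, 0, 0, 0, 35], [0, -1, -33, 0, 0, 0, 35], [0, -1, -33, 0, 0, 0, 35], [0, -1, -33, 0, 0, 0, 35], [0, -0.9, -33.5, -0.056, 0, 0, 35], [10, 0, 0, 0, 0, 0, 35], [10, 0, 0, 0, 0, 0, 35], [8, 0, 0, 0, 0, 0, 35], [0, 0, 0, 0, 0, 0, 35]])

```text
time_s: 9.37
position: [624.2, 126.7, 70.8]
eef_rot: [-0.486, 0.514, 0.488, 0.511]
wrist_force: [-0.4, 0.8, -1.7]
finger_gap: 0.492
```

Request:
send_rows(series=[[0, 0, 0, 0, 0, 0, 35], [0, 0, 0, 0, 0, 0, 35]])

```text
time_s: 9.53
position: [626.0, 127.3, 74.6]
eef_rot: [-0.487, 0.512, 0.487, 0.512]
wrist_force: [-0.8, -1.1, -0.3]
finger_gap: 0.492
```

```bash
python3 -c "
from h import *
go((626.2,126.5,64.4),-0.051)"
```

```text
shift [10.2 -0.2 -0.8] turn [ 0.001 -0.001 -0.   ]
pos [626.  127.3  74.6] jawyaw 3.092 q6 -0.56 F [-0.8 -1.1 -0.3] gap 42.0 t 9.53
```

Request:
send_rows(series=[[4, 0, -0.8, 0, 0, 0, 35], [3, 0, 0, 0, 0, 0, 35], [1, 0, 0, 0, 0, 0, 35], [1, 0, 0, 0, 0, 0, 35], [0, 0, 0, 0, 0, 0, 35], [0, 0, 0, 0, 0, 0, 35]])

```text
time_s: 10.03
position: [626.0, 125.7, 65.9]
eef_rot: [-0.487, 0.513, 0.487, 0.513]
wrist_force: [-0.4, -0.5, -1.4]
finger_gap: 0.488
```

Request:
send_rows(series=[[0.7, 0, 0, 0, 0, 0, 35], [0.7, 0, 0, 0, 0, 0, 35], [0, 0, 0, 0, 0, 0, 35], [0, 0, 0, 0, 0, 0, 35]])

```text
time_s: 10.37
position: [625.9, 125.7, 64.4]
eef_rot: [-0.487, 0.513, 0.487, 0.513]
wrist_force: [0.1, 0.4, -0.4]
finger_gap: 0.494
```

Request:
send_rows(series=[[0.6, 0, 0, 0, 0, 0, 35], [0, 0, 0, 0, 0, 0, 60], [0, 0, 0, 0, 0, 0, 60], [0, 0, 0, 0, 0, 0, 60], [-15, 0, 0, 0, 0, 0, 60], [-25, 0, 0, 0, 0, 0, 60], [0, 0, 0, 0, 0, 0, 60], [0, 0, 0, 0, 0, 0, 60]])

```text
time_s: 11.03
position: [627.0, 126.0, 106.0]
eef_rot: [-0.488, 0.511, 0.487, 0.514]
wrist_force: [-0.1, 0.3, -0.1]
finger_gap: 0.699
```

```bash
python3 -c "
from h import *
go((535.5,262.5,70),-0.026)"
```

```text
shift [ 35.8  98.4 131.6] turn [-0.025  0.001  0.004]
pos [627. 126. 106.] jawyaw 3.091 q6 -0.56 F [-0.1  0.3 -0.1] gap 59.7 t 11.03
```

Request:
send_rows(series=[[0, 19.7, 26.3, 0, 0, 0, 55], [0, 19.7, 26.3, 0, 0, 0, 55], [0, 19.7, 26.3, 0, 0, 0, 55], [0, 19.7, 26.3, 0, 0, 0, 55], [0, 19.6, 26.4, -0.025, 0, 0, 55], [20, 0, 0, 0, 0, 0, 55], [20, 0, 0, 0, 0, 0, 55], [20, 0, 0, 0, 0, 0, 55], [0, 0, 0, 0, 0, 0, 55], [0, 0, 0, 0, 0, 0, 55]])

```text
time_s: 11.87
position: [533.6, 261.4, 42.4]
eef_rot: [-0.493, 0.508, 0.493, 0.505]
wrist_force: [-0.2, 0.6, 1.0]
finger_gap: 0.645
```

```bash
python3 -c "
from h import *
go((535.5,262.5,28.8),-0.026)"
```

```text
shift [13.6 -1.9  1.2] turn [-0.    -0.003 -0.002]
pos [533.6 261.4  42.4] jawyaw 3.116 q6 -0.82 F [-0.2  0.6  1. ] gap 55.1 t 11.87
```

Request:
send_rows(series=[[7, -1.2, 0.8, 0, 0, 0, 55], [5, 0, 0, 0, 0, 0, 50], [0, 0, 0, 0, 0, 0, 48], [0, 0, 0, 0, 0, 0, 48], [0, 0, 0, 0, 0, 0, 48], [0, 0, 0, 0, 0, 0, 48]])

```text
time_s: 12.37
position: [535.9, 263.0, 32.3]
eef_rot: [-0.494, 0.506, 0.493, 0.507]
wrist_force: [0.1, -0.0, -0.8]
finger_gap: 0.566
```

```bash
python3 -c "
from h import *
for _ in range(3):
  go((535.5,262.5,28.5),-0.026);optics.capture('top')"
```

```text
shift [ 3.8  0.4 -0.5] turn [-0.     0.     0.001]
pos [535.9 263.   32.3] jawyaw 3.116 q6 -0.82 F [ 0.1 -0.  -0.8] gap 48.3 t 12.37
shift [ 3.8  0.3 -0.5] turn [-0.     0.     0.001]
pos [535.8 263.   32.3] jawyaw 3.116 q6 -0.82 F [-1.  -0.1  0.1] gap 48.1 t 12.42
shift [ 3.7  0.3 -0.5] turn [-0.  0.  0.]
pos [535.8 263.   32.2] jawyaw 3.116 q6 -0.82 F [-0.2 -0.3  0.2] gap 47.8 t 12.47
```

Request:
send_rows(series=[[2, 0.3, -0.5, 0, 0, 0, 48], [1.8, 0, 0, 0, 0, 0, 48], [0, 0, 0, 0, 0, 0, 48], [0, 0, 0, 0, 0, 0, 35], [0, 0, 0, 0, 0, 0, 35], [0, 0, 0, 0, 0, 0, 35], [0, 0, 0, 0, 0, 0, 35]])

```text
time_s: 13.1
position: [535.4, 262.4, 28.2]
eef_rot: [-0.494, 0.506, 0.493, 0.507]
wrist_force: [-0.3, -0.1, 2.7]
finger_gap: 0.473
```

Request:
send_rows(series=[[-5, 0, 0, 0, 0, 0, 35], [-25, 0, 0, 0, 0, 0, 35], [-25, 0, 0, 0, 0, 0, 35], [-20, 0, 0, 0, 0, 0, 35], [0, 0, 0, 0, 0, 0, 35], [0, 0, 0, 0, 0, 0, 35]])

```text
time_s: 13.6
position: [535.8, 262.9, 104.7]
eef_rot: [-0.493, 0.505, 0.493, 0.508]
wrist_force: [0.3, 0.8, -1.0]
finger_gap: 0.474
```

```bash
python3 look.py side c 180 110 320 215;python3 -c "
from h import *
go((626.2,126.5,100),-0.051)"
```

```text
shift [   2.9  -94.6 -133.6] turn [ 0.025  0.001 -0.   ]
pos [535.1 262.5 103. ] jawyaw 3.115 q6 -0.82 F [-0.5 -0.8 -0.8] gap 40.3 t 13.65
```

View pics/sidec.png

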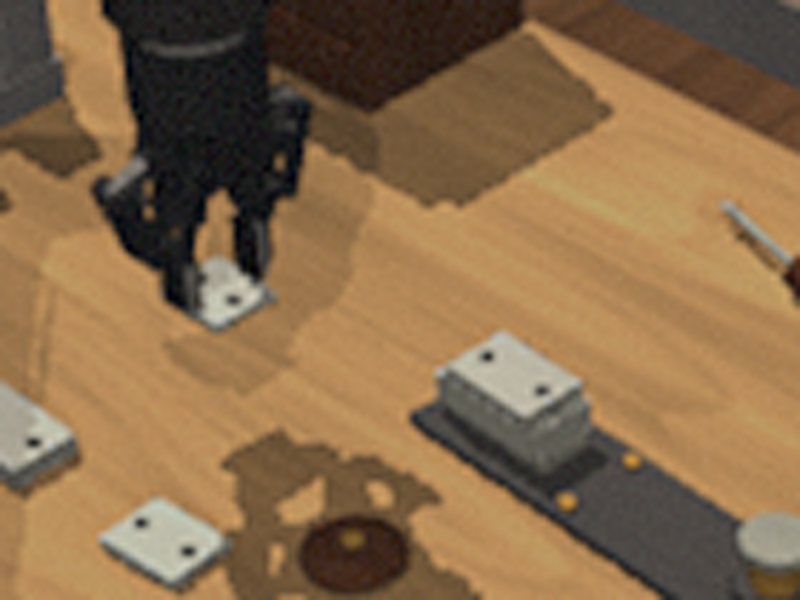

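Request:
send_rows(series=[[0, -18.9, -26.7, 0, 0, 0, 35], [0, -18.9, -26.7, 0, 0, 0, 35], [0, -18.9, -26.7, 0, 0, 0, 35], [0, -18.9, -26.7, 0, 0, 0, 35], [0, -18.9, -26.7, 0.025, 0, 0, 35], [10, 0, 0, 0, 0, 0, 35], [8, 0, 0, 0, 0, 0, 35], [0, 0, 0, 0, 0, 0, 35], [0, 0, 0, 0, 0, 0, 35], [0, 0, 0, 0, 0, 0, 35]])

```text
time_s: 14.48
position: [625.9, 127.3, 84.9]
eef_rot: [-0.488, 0.512, 0.487, 0.512]
wrist_force: [0.0, 0.7, -0.9]
finger_gap: 0.471
```

```bash
python3 -c "
from h import *
go((626.2,126.2,74.2),-0.051)"
```

```text
shift [10.7 -0.4 -1.1] turn [ 0.002 -0.    -0.   ]
pos [625.9 127.3  84.9] jawyaw 3.092 q6 -0.56 F [ 0.   0.7 -0.9] gap 40.2 t 14.48
```

Request:
send_rows(series=[[5, 0, -1, 0, 0, 0, 35], [3, 0, 0, 0, 0, 0, 35], [1, 0, 0, 0, 0, 0, 35], [0, 0, 0, 0, 0, 0, 35], [0, 0, 0, 0, 0, 0, 35], [0.8, 0, 0, 0, 0, 0, 35], [0.7, 0, 0, 0, 0, 0, 35], [0, 0, 0, 0, 0, 0, 35]])

```text
time_s: 15.15
position: [626.2, 125.4, 74.4]
eef_rot: [-0.487, 0.513, 0.487, 0.513]
wrist_force: [0.1, 1.1, 0.1]
finger_gap: 0.472
```

Request:
send_rows(series=[[0.5, 0, 0, 0, 0, 0, 35], [0, 0, 0, 0, 0, 0, 60], [0, 0, 0, 0, 0, 0, 60], [0, 0, 0, 0, 0, 0, 60], [-15, 0, 0, 0, 0, 0, 65], [-35, 0, 0, 0, 0, 0, 80], [0, 0, 0, 0, 0, 0, 80], [0, 0, 0, 0, 0, 0, 80]])

```text
time_s: 15.82
position: [627.6, 125.9, 127.3]
eef_rot: [-0.488, 0.511, 0.486, 0.514]
wrist_force: [0.1, 0.7, 0.7]
finger_gap: 0.934
```

```bash
python3 -c "
from h import *
go((459.7,-112.7,70),-0.088)"
```

```text
shift [  56.   155.9 -246.9] turn [0.037 0.002 0.005]
pos [627.6 125.9 127.3] jawyaw 3.091 q6 -0.56 F [0.1 0.7 0.7] gap 79.8 t 15.82
```

Request:
send_rows(series=[[0, 17.3, -27.4, 0, 0, 0, 80], [0, 17.3, -27.4, 0, 0, 0, 80], [0, 17.3, -27.4, 0, 0, 0, 80], [0, 17.3, -27.4, 0, 0, 0, 80], [0, 17.3, -27.4, 0, 0, 0, 80], [0, 17.3, -27.4, 0, 0, 0, 80], [0, 17.3, -27.4, 0, 0, 0, 80], [0, 17.3, -27.4, 0, 0, 0, 80], [0, 17.3, -27.4, 0.037, 0, 0, 80], [0, 0, 0, 0, 0, 0, 80]])

```text
time_s: 16.65
position: [455.7, -115.8, 123.8]
eef_rot: [-0.476, 0.523, 0.476, 0.522]
wrist_force: [1.4, -0.2, -0.2]
finger_gap: 0.938
```

Request:
send_rows(series=[[25, 0, 0, 0, 0, 0, 80], [25, 0, 0, 0, 0, 0, 80], [0, 0, 0, 0, 0, 0, 80], [0, 0, 0, 0, 0, 0, 80], [0, 0, 0, 0, 0, 0, 80]])

```text
time_s: 17.07
position: [458.8, -112.9, 75.3]
eef_rot: [-0.478, 0.521, 0.477, 0.521]
wrist_force: [0.4, 0.0, 1.6]
finger_gap: 0.935
```

```bash
python3 -c "
from h import *
go((459.7,-112.7,29.5),-0.088)"; python3 look.py top d 180 120 400 270; python3 wh.py >/dev/null
python3 - <<'E'
from h import *
from wh import find
p=np.load("pics/topd.npz")["p"]
for t in find(p)[0]:print(*t)
hsv=cv2.cvtColor(p,cv2.COLOR_RGB2HSV)
w=(hsv[...,1]<50)&(hsv[...,2]>120);w[185:]=0;w[:,:185]=0;w[:,240:]=0
for c in blobs(w,80): r=rect(plane("top",c,52));print(c.mean(0).round(),r[0].round(1),np.round(r[1],1),"long",round(r[2],3))
E
```

```text
shift [45.8 -0.9  0.3] turn [ 0.001 -0.001  0.001]
pos [ 458.8 -112.9   75.3] jawyaw 3.054 q6 -0.28 F [0.4 0.  1.6] gap 79.8 t 17.07
[407. 243.] [ 460.  -323.1   20.6] [ 460.7 -323.8]
[443. 223.] [ 507.6 -404.9   20.7] [ 507.9 -405.3]
[389. 206.] [ 544.5 -283.2   20.6] [ 544.5 -283.3]
[426. 184.] [ 598.1 -369.5   20.9] [ 597. -370.]
[392. 168.] [ 632.7 -290.6   20.6] [ 632.8 -291.2]
[205. 161.] [627.7 133.8] [45.6 63.4] long 1.601
```

View pics/topd.png

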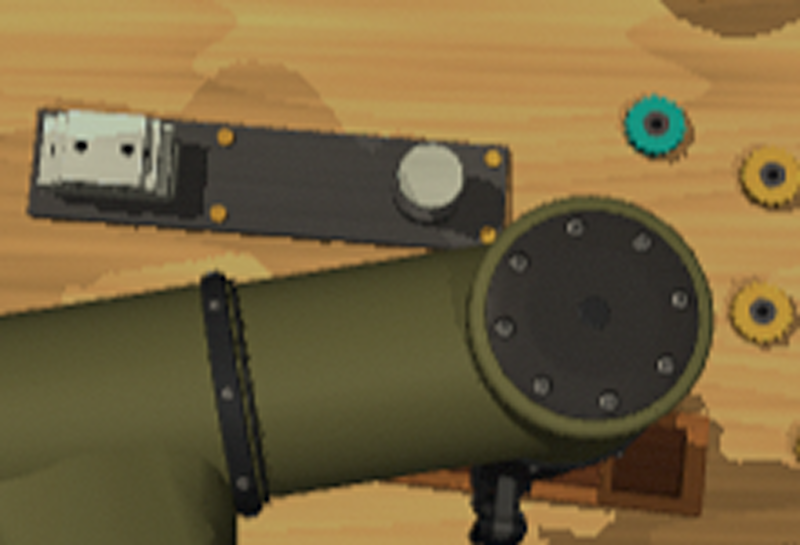

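The stack (e, c, a) sits squarely on the seat and the gripper stands over the board. Now grip the board.

Request:
send_rows(series=[[20, -0.4, 0.3, 0, 0, 0, 80], [16, 0, 0, 0, 0, 0, 80], [8, 0, 0, 0, 0, 0, 80], [0, 0, 0, 0, 0, 0, 75], [0, 0, 0, 0, 0, 0, 50], [0, 0, 0, 0, 0, 0, 50], [0, 0, 0, 0, 0, 0, 50], [0, 0, 0, 0, 0, 0, 50], [0, 0, 0, 0, 0, 0, 50]], newtons=70)

```text
time_s: 17.87
position: [459.7, -112.7, 32.2]
eef_rot: [-0.478, 0.521, 0.477, 0.522]
wrist_force: [-2.4, 0.8, 6.5]
finger_gap: 0.688
```

```bash
python3 -c "
from h import *
go((621,26.6,80),-0.051)"
```

```text
shift [ -47.4 -148.7  152.9] turn [-0.037 -0.     0.003]
pos [ 459.7 -112.7   32.2] jawyaw 3.054 q6 -0.28 F [-2.4  0.8  6.5] gap 58.8 t 17.87
```

Request:
send_rows(series=[[-5, 0, 0, 0, 0, 0, 50], [-15, 0, 0, 0, 0, 0, 50], [-25, 0, 0, 0, 0, 0, 50], [-25, 0, 0, 0, 0, 0, 50], [-25, 0, 0, 0, 0, 0, 50], [-10, 0, 0, 0, 0, 0, 50], [0, 0, 0, 0, 0, 0, 50], [0, 0, 0, 0, 0, 0, 50]])

```text
time_s: 18.53
position: [458.4, -112.3, 134.3]
eef_rot: [-0.477, 0.521, 0.478, 0.522]
wrist_force: [-1.3, 0.1, -3.9]
finger_gap: 0.684
```

Request:
send_rows(series=[[0, -18.6, 19.1, 0, 0, 0, 50], [0, -18.6, 19.1, 0, 0, 0, 50], [0, -18.6, 19.1, 0, 0, 0, 50], [0, -18.6, 19.1, 0, 0, 0, 50], [0, -18.6, 19.1, 0, 0, 0, 50], [0, -18.6, 19.1, 0, 0, 0, 50], [0, -18.6, 19.1, 0, 0, 0, 50], [0, -18.5, 19.2, -0.037, 0, 0, 50], [0, 0, 0, 0, 0, 0, 50], [0, 0, 0, 0, 0, 0, 50]])

```text
time_s: 19.37
position: [619.4, 27.4, 131.1]
eef_rot: [-0.486, 0.514, 0.488, 0.511]
wrist_force: [0.5, 0.4, -3.2]
finger_gap: 0.685
```

```bash
python3 look.py side e 200 80 400 230;python3 -c "
from h import *
go((621,26.6,84.2),-0.051)"
```

```text
shift [47.8 -2.1  0. ] turn [ 0.    -0.001 -0.005]
pos [619.2  26.7 132. ] jawyaw 3.091 q6 -0.42 F [ 0.6  0.2 -3.3] gap 58.6 t 19.42
```

View pics/sidee.png

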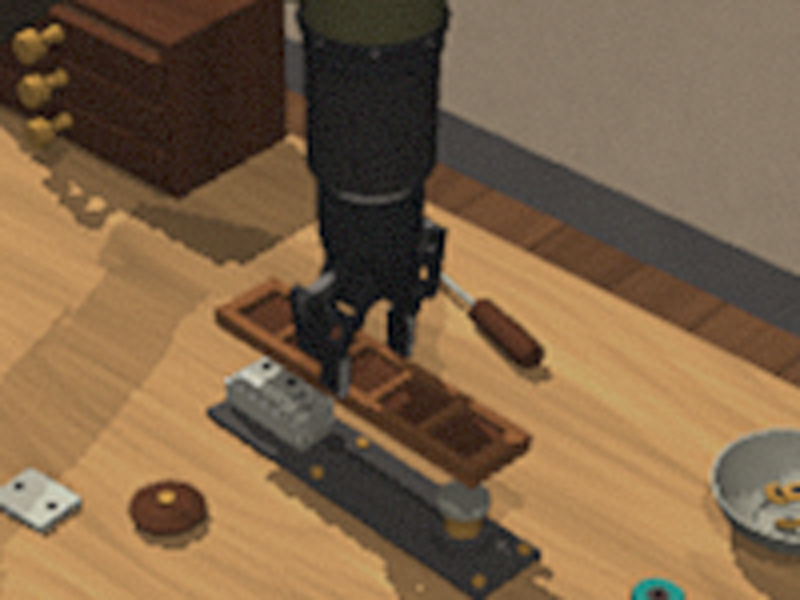

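Board is held level over the stand, stack and jack below it. Lowering.

Request:
send_rows(series=[[12, -1.5, 0, 0, 0, 0, 50], [12, 0, 0, 0, 0, 0, 50], [10, 0, 0, 0, 0, 0, 50], [6, 0, 0, 0, 0, 0, 50], [3, 0, 0, 0, 0, 0, 50], [0, 0, 0, 0, 0, 0, 50], [0, 0, 0, 0, 0, 0, 50], [0, 0, 0, 0, 0, 0, 50]])

```text
time_s: 20.08
position: [622.0, 26.6, 92.8]
eef_rot: [-0.487, 0.512, 0.487, 0.513]
wrist_force: [0.9, 0.2, -2.8]
finger_gap: 0.683
```

```bash
python3 -c "
from h import *
go((621,26.6,84.2),-0.051)"
```

```text
shift [ 8.6  1.  -0. ] turn [0.    0.    0.001]
pos [622.   26.6  92.8] jawyaw 3.091 q6 -0.42 F [ 0.9  0.2 -2.8] gap 58.3 t 20.08
```

Request:
send_rows(series=[[3, 0.5, 0, 0, 0, 0, 50], [2, 0, 0, 0, 0, 0, 50], [1, 0, 0, 0, 0, 0, 50], [1, 0, 0, 0, 0, 0, 50], [0, 0, 0, 0, 0, 0, 50], [0, 0, 0, 0, 0, 0, 50], [0.8, 0, 0, 0, 0, 0, 50], [0, 0, 0, 0, 0, 0, 50]])

```text
time_s: 20.75
position: [621.2, 26.6, 84.3]
eef_rot: [-0.487, 0.513, 0.487, 0.513]
wrist_force: [-0.7, 0.3, -2.3]
finger_gap: 0.684
```

Request:
send_rows(series=[[0.7, 0, 0, 0, 0, 0, 50], [0.5, 0, 0, 0, 0, 0, 50], [0, 0, 0, 0, 0, 0, 50], [0, 0, 0, 0, 0, 0, 50]])

```text
time_s: 21.08
position: [621.3, 26.6, 84.2]
eef_rot: [-0.487, 0.512, 0.487, 0.513]
wrist_force: [-4.4, 0.4, 5.8]
finger_gap: 0.684
```

Request:
send_rows(series=[[0, 0, 0, 0, 0, 0, 80], [0, 0, 0, 0, 0, 0, 80], [0, 0, 0, 0, 0, 0, 80], [0, 0, 0, 0, 0, 0, 80], [-15, 0, 0, 0, 0, 0, 80], [-30, 0, 0, 0, 0, 0, 80], [0, 0, 0, 0, 0, 0, 80], [0, 0, 0, 0, 0, 0, 65]], newtons=50)

```text
time_s: 21.75
position: [622.4, 26.8, 130.5]
eef_rot: [-0.488, 0.511, 0.486, 0.514]
wrist_force: [-0.1, 0.0, 0.5]
finger_gap: 0.816
```

```bash
python3 -c "
from h import *
go((544.5,-283.5,80),-0.051)"
```

```text
shift [  49.9   62.2 -313.9] turn [0.    0.001 0.004]
pos [622.4  26.8 130.5] jawyaw 3.091 q6 -0.42 F [-0.1  0.   0.5] gap 69.7 t 21.75
```

Request:
send_rows(series=[[0, 6.2, -31.4, 0, 0, 0, 65], [0, 6.2, -31.4, 0, 0, 0, 65], [0, 6.2, -31.4, 0, 0, 0, 65], [0, 6.2, -31.4, 0, 0, 0, 65], [0, 6.2, -31.4, 0, 0, 0, 65], [0, 6.2, -31.4, 0, 0, 0, 65], [0, 6.2, -31.4, 0, 0, 0, 65], [0, 6.2, -31.4, 0, 0, 0, 65], [0, 6.2, -31.4, 0, 0, 0, 65], [0, 6.2, -31.4, 0, 0, 0, 65]])

```text
time_s: 22.58
position: [542.4, -285.2, 127.2]
eef_rot: [-0.487, 0.513, 0.487, 0.512]
wrist_force: [0.4, 0.2, 0.5]
finger_gap: 0.76
```

Request:
send_rows(series=[[25, 0, 0, 0, 0, 0, 60], [20, 0, 0, 0, 0, 0, 55], [0, 0, 0, 0, 0, 0, 55], [0, 0, 0, 0, 0, 0, 55]])

```text
time_s: 22.92
position: [542.2, -283.7, 81.5]
eef_rot: [-0.486, 0.513, 0.488, 0.512]
wrist_force: [-1.4, 1.5, 0.5]
finger_gap: 0.642
```

```bash
cat > brd.py <<'E'
import sys
from h import *
from wh import find
def board(p,d):
    hsv=cv2.cvtColor(p,cv2.COLOR_RGB2HSV);H,S,V=[hsv[...,i].astype(int) for i in range(3)]
    C=cloud("top",d);inb=(abs(C[...,0]-621)<50)&(abs(C[...,1]-26.6)<150)
    m=(V<85)&(H<16)&inb&(C[...,2]>45)
    P=[]
    for c in blobs(m,150): r=rect(plane("top",c,64));P.append(r[0]);print("pk",c.mean(0).round(),r[0].round(1),np.round(r[1],1))
    s=C[inb&(C[...,2]>57)&(C[...,2]<80)&(V>80)]
    A=np.c_[s[:,:2]-[621,26.6],np.ones(len(s))];ax=np.array([.051,.9987]);k=np.linalg.lstsq(A,s[:,2],rcond=None)[0]
    print("tilt deg along,across",np.rad2deg(k[:2]@ax).round(2),np.rad2deg(k[:2]@[ax[1],-ax[0]]).round(2),"z",k[2].round(1),len(s))
if __name__=="__main__":
    k=sys.argv[1];p,d=optics.capture("top");np.savez(f"pics/top{k}.npz",p=p,d=d)
    cv2.imwrite(f"pics/top{k}.png",cv2.resize(p[110:290,170:470,::-1],(800,480),interpolation=cv2.INTER_CUBIC))
    board(p,d)
    for t in find(p)[0]:print("wheel",*t)
E
python3 brd.py f; python3 -c "
from h import *
go((544.5,-283.5,34.5),-0.051)"
```

```text
pk [252. 160.] [623.9  27.1] [42.3 42.4]
pk [230. 160.] [626.2  76.8] [40.6 43.6]
tilt deg along,across 0.45 -0.38 z 64.1 2000
wheel [407. 243.] [ 460.7 -323.    20.3] [ 460.7 -324. ]
wheel [444. 223.] [ 508.6 -407.    19.8] [ 508.1 -406.9]
wheel [388. 205.] [ 544.6 -282.5   19.9] [ 545.4 -280.5]
shift [48.8 -1.3  0.5] turn [ 0.    -0.001 -0.001]
pos [ 543.2 -283.9   83.3] jawyaw 3.091 q6 0.1 F [0.2 0.2 0.6] gap 55.4 t 22.97
```

View pics/topf.png

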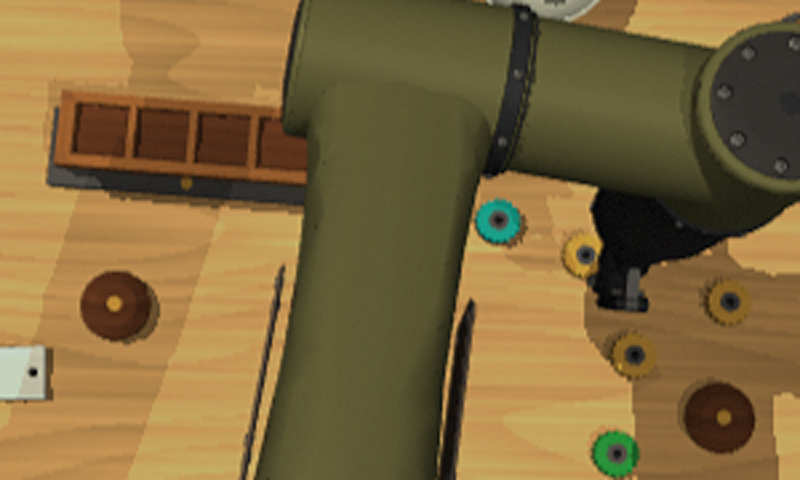

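Request:
send_rows(series=[[20, -1, 0.5, 0, 0, 0, 60], [16, 0, 0, 0, 0, 0, 60], [10, 0, 0, 0, 0, 0, 60], [0, 0, 0, 0, 0, 0, 60], [0, 0, 0, 0, 0, 0, 60], [0, 0, 0, 0, 0, 0, 60], [0, 0, 0, 0, 0, 0, 60]])

```text
time_s: 23.55
position: [545.1, -283.6, 38.8]
eef_rot: [-0.488, 0.512, 0.486, 0.513]
wrist_force: [0.3, -0.0, 0.1]
finger_gap: 0.701
```

```bash
python3 -c "
from h import *
go((544.5,-283.3,34.5),-0.051)"
```

```text
shift [4.3 0.7 0.3] turn [ 0.    -0.001  0.002]
pos [ 545.1 -283.6   38.8] jawyaw 3.091 q6 0.1 F [ 0.3 -0.   0.1] gap 59.8 t 23.55
```

Request:
send_rows(series=[[3, 0, 0, 0, 0, 0, 50], [0.5, 0, 0, 0, 0, 0, 30], [0, 0, 0, 0, 0, 0, 30], [0, 0, 0, 0, 0, 0, 30], [0, 0, 0, 0, 0, 0, 30], [0, 0, 0, 0, 0, 0, 30], [0, 0, 0, 0, 0, 0, 30]])

```text
time_s: 24.13
position: [544.4, -283.5, 34.1]
eef_rot: [-0.487, 0.513, 0.487, 0.513]
wrist_force: [-0.9, 1.2, 4.7]
finger_gap: 0.371
```

Request:
send_rows(series=[[-10, 0, 0, 0, 0, 0, 30], [-25, 0, 0, 0, 0, 0, 30], [-30, 0, 0, 0, 0, 0, 30], [-20, 0, 0, 0, 0, 0, 30], [0, 0, 0, 0, 0, 0, 30], [0, 0, 0, 0, 0, 0, 30]])

```text
time_s: 24.63
position: [544.9, -283.5, 120.1]
eef_rot: [-0.488, 0.512, 0.486, 0.513]
wrist_force: [0.4, 0.1, -2.0]
finger_gap: 0.373
```

```bash
python3 look.py side g 280 180 440 300; python3 -c "
from h import *
go((615.9+1,-73.0,120),-0.051)"
```

```text
shift [ -1.5 -61.9 213.6] turn [-0.     0.001  0.   ]
pos [ 544.1 -283.1  118.3] jawyaw 3.09 q6 0.1 F [ 0.6 -0.2 -2.1] gap 32.0 t 24.68
```

View pics/sideg.png

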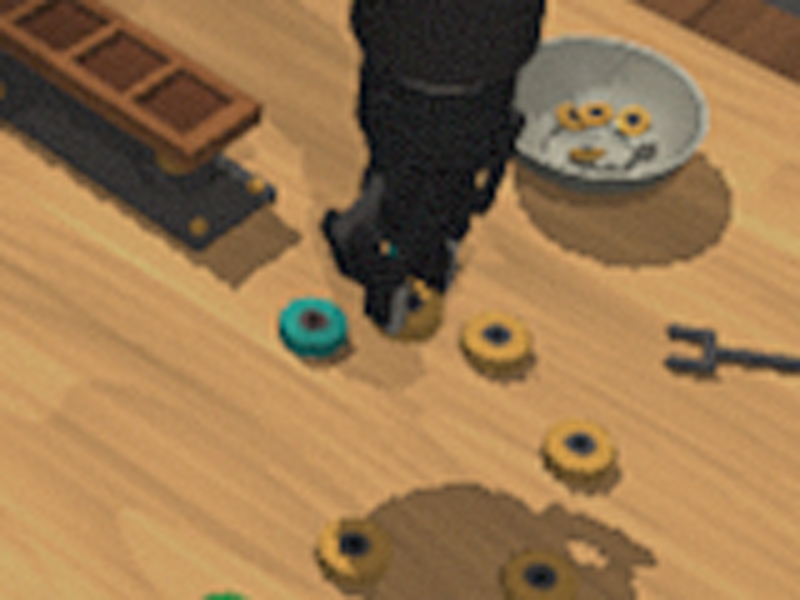

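Request:
send_rows(series=[[0, -8.8, 30.5, 0, 0, 0, 30], [0, -8.8, 30.5, 0, 0, 0, 30], [0, -8.8, 30.5, 0, 0, 0, 30], [0, -8.8, 30.5, 0, 0, 0, 30], [0, -8.8, 30.5, 0, 0, 0, 30], [0, -8.8, 30.5, 0, 0, 0, 30], [0, -8.8, 30.5, 0, 0, 0, 30], [0, 0, 0, 0, 0, 0, 30], [0, 0, 0, 0, 0, 0, 30], [0, 0, 0, 0, 0, 0, 30]])

```text
time_s: 25.52
position: [615.9, -73.3, 117.0]
eef_rot: [-0.487, 0.513, 0.488, 0.512]
wrist_force: [-0.1, -1.0, -1.5]
finger_gap: 0.371
```

```bash
python3 -c "
from h import *
go((617,-73.0,95.2),-0.051)"
```

```text
shift [21.8 -1.1  0.4] turn [ 0.    -0.    -0.003]
pos [615.9 -73.3 117. ] jawyaw 3.091 q6 -0.25 F [-0.1 -1.  -1.5] gap 31.6 t 25.52
```

Request:
send_rows(series=[[8, -0.6, 0, 0, 0, 0, 30], [5, 0, 0, 0, 0, 0, 30], [4, 0, 0, 0, 0, 0, 30], [2, 0, 0, 0, 0, 0, 30], [0, 0, 0, 0, 0, 0, 30], [0, 0, 0, 0, 0, 0, 30], [0, 0, 0, 0, 0, 0, 30]])

```text
time_s: 26.1
position: [617.4, -73.5, 99.9]
eef_rot: [-0.487, 0.513, 0.487, 0.513]
wrist_force: [0.3, -0.0, -1.1]
finger_gap: 0.374
```

```bash
python3 -c "
from h import *
go((617,-73.0,95.2),-0.051)"
```

```text
shift [4.7 0.4 0.5] turn [-0.    -0.     0.001]
pos [617.4 -73.5  99.9] jawyaw 3.09 q6 -0.25 F [ 0.3 -0.  -1.1] gap 32.0 t 26.1
```

Request:
send_rows(series=[[1.5, 0.4, 0.3, 0, 0, 0, 30], [1.5, 0, 0, 0, 0, 0, 30], [1, 0, 0, 0, 0, 0, 30], [0, 0, 0, 0, 0, 0, 30], [0, 0, 0, 0, 0, 0, 30]])

```text
time_s: 26.52
position: [616.8, -73.0, 95.4]
eef_rot: [-0.487, 0.513, 0.487, 0.512]
wrist_force: [-0.4, -0.2, -1.3]
finger_gap: 0.369
```

Request:
send_rows(series=[[0.8, 0, 0, 0, 0, 0, 30], [0, 0, 0, 0, 0, 0, 30], [0, 0, 0, 0, 0, 0, 55], [0, 0, 0, 0, 0, 0, 55], [0, 0, 0, 0, 0, 0, 55], [-15, 0, 0, 0, 0, 0, 60], [-15, 0, 0, 0, 0, 0, 60], [0, 0, 0, 0, 0, 0, 60], [0, 0, 0, 0, 0, 0, 60]])

```text
time_s: 27.27
position: [617.5, -72.9, 125.9]
eef_rot: [-0.488, 0.512, 0.487, 0.513]
wrist_force: [0.4, -0.6, -0.3]
finger_gap: 0.706
```

```bash
python3 -c "
from h import *
go((632.5,-291.2,80),-0.051)"
```

```text
shift [  45.9  -26.  -217.2] turn [-0.     0.     0.002]
pos [617.5 -72.9 125.9] jawyaw 3.091 q6 -0.26 F [ 0.4 -0.6 -0.3] gap 60.3 t 27.27
```

Request:
send_rows(series=[[0, -3.7, -31, 0, 0, 0, 60], [0, -3.7, -31, 0, 0, 0, 60], [0, -3.7, -31, 0, 0, 0, 60], [0, -3.7, -31, 0, 0, 0, 60], [0, -3.7, -31, 0, 0, 0, 60], [0, -3.7, -31, 0, 0, 0, 60], [0, -3.7, -31, 0, 0, 0, 60], [25, 0, 0, 0, 0, 0, 60], [25, 0, 0, 0, 0, 0, 60], [0, 0, 0, 0, 0, 0, 60]])

```text
time_s: 28.1
position: [628.2, -290.4, 66.8]
eef_rot: [-0.483, 0.515, 0.49, 0.512]
wrist_force: [-0.8, 0.6, -2.2]
finger_gap: 0.705
```

Request:
send_rows(series=[[0, 0, 0, 0, 0, 0, 60], [0, 0, 0, 0, 0, 0, 60]])

```text
time_s: 28.27
position: [632.1, -291.1, 75.9]
eef_rot: [-0.488, 0.513, 0.487, 0.512]
wrist_force: [-0.6, 0.3, 0.4]
finger_gap: 0.708
```

```bash
python3 brd.py h; python3 -c "
from h import *
go((632.5,-291.2,34.5),-0.051)"
```

```text
pk [251. 161.] [623.5  27.1] [41.5 42.2]
pk [230. 158.] [626.2  76.8] [40.6 43.6]
tilt deg along,across 0.43 -0.29 z 64.0 2197
wheel [407. 243.] [ 461.1 -323.1   20.4] [ 460.7 -323.4]
wheel [444. 223.] [ 508.1 -405.9   19.6] [ 508.  -406.8]
wheel [427. 184.] [ 597.  -370.6   19.3] [ 596.8 -370.9]
wheel [390. 167.] [ 634.6 -287.1   20.6] [ 634.2 -286.4]
shift [42.3  0.2 -0.1] turn [ 0.001 -0.001  0.002]
pos [ 632.6 -291.1   76.8] jawyaw 3.091 q6 0.09 F [-0.1  0.1  0.3] gap 60.2 t 28.32
```

View pics/toph.png

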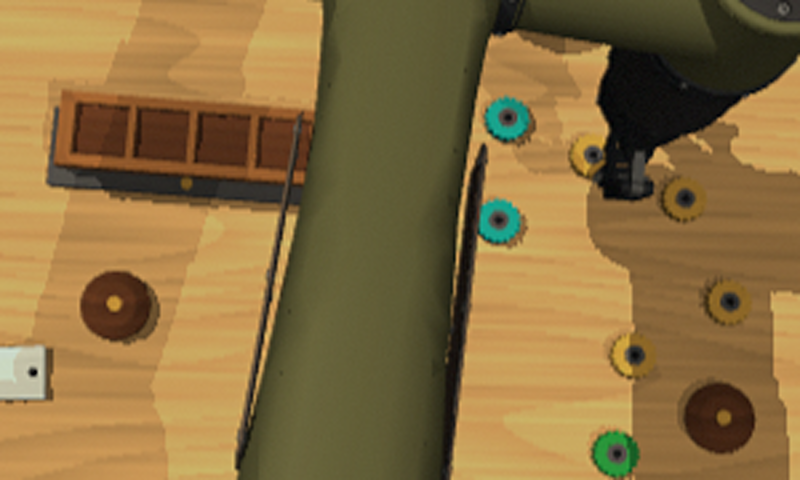

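Request:
send_rows(series=[[20, 0, 0, 0, 0, 0, 60], [14, 0, 0, 0, 0, 0, 60], [8, 0, 0, 0, 0, 0, 60], [0, 0, 0, 0, 0, 0, 60], [0, 0, 0, 0, 0, 0, 60], [0, 0, 0, 0, 0, 0, 60]])

```text
time_s: 28.82
position: [632.2, -291.3, 33.9]
eef_rot: [-0.488, 0.512, 0.487, 0.513]
wrist_force: [0.2, -0.0, 0.1]
finger_gap: 0.701
```

```bash
python3 -c "
from h import *
go((632.5,-291.2,34.5),-0.051)"
```

```text
shift [-0.6 -0.3  0.1] turn [ 0.    -0.001  0.001]
pos [ 632.2 -291.3   33.9] jawyaw 3.091 q6 0.09 F [ 0.2 -0.   0.1] gap 59.9 t 28.82
```

Close, lift, and carry towards pocket 2 (618.5+1, −23.3).

Request:
send_rows(series=[[0, 0, 0, 0, 0, 0, 30], [0, 0, 0, 0, 0, 0, 30], [0, 0, 0, 0, 0, 0, 30], [0, 0, 0, 0, 0, 0, 30], [0, 0, 0, 0, 0, 0, 30], [0, 0, 0, 0, 0, 0, 30], [0, 0, 0, 0, 0, 0, 30]])

```text
time_s: 29.4
position: [632.2, -291.3, 34.3]
eef_rot: [-0.488, 0.512, 0.487, 0.513]
wrist_force: [-1.5, 1.0, 5.1]
finger_gap: 0.37
```

Request:
send_rows(series=[[-10, 0, 0, 0, 0, 0, 30], [-25, 0, 0, 0, 0, 0, 30], [-30, 0, 0, 0, 0, 0, 30], [-20, 0, 0, 0, 0, 0, 30], [0, 0, 0, 0, 0, 0, 30], [0, 0, 0, 0, 0, 0, 30]])

```text
time_s: 29.9
position: [632.4, -291.1, 119.7]
eef_rot: [-0.488, 0.512, 0.486, 0.513]
wrist_force: [-0.6, 0.0, -2.0]
finger_gap: 0.37
```

```bash
python3 -c "
from h import *
go((619.5,-23.1,120),-0.051)"
```

```text
shift [ -0.4  26.5 267. ] turn [-0.    -0.     0.003]
pos [ 632.4 -291.1  119.7] jawyaw 3.091 q6 0.09 F [-0.6  0.  -2. ] gap 31.6 t 29.9
```

Request:
send_rows(series=[[0, 3.3, 33.4, 0, 0, 0, 30], [0, 3.3, 33.4, 0, 0, 0, 30], [0, 3.3, 33.4, 0, 0, 0, 30], [0, 3.3, 33.4, 0, 0, 0, 30], [0, 3.3, 33.4, 0, 0, 0, 30], [0, 3.3, 33.4, 0, 0, 0, 30], [0, 3.3, 33.4, 0, 0, 0, 30], [0, 3.3, 33.4, 0, 0, 0, 30], [0, 0, 0, 0, 0, 0, 30], [0, 0, 0, 0, 0, 0, 30]])

```text
time_s: 30.73
position: [618.1, -21.0, 116.2]
eef_rot: [-0.487, 0.513, 0.488, 0.511]
wrist_force: [-0.5, -0.4, -1.1]
finger_gap: 0.37
```

Request:
send_rows(series=[[8, 0, 0, 0, 0, 0, 30], [6, 0, 0, 0, 0, 0, 30], [0, 0, 0, 0, 0, 0, 30], [0, 0, 0, 0, 0, 0, 30], [0, 0, 0, 0, 0, 0, 30]])

```text
time_s: 31.15
position: [618.9, -23.7, 103.5]
eef_rot: [-0.487, 0.513, 0.487, 0.513]
wrist_force: [-0.4, -0.1, -0.8]
finger_gap: 0.374
```

```bash
python3 -c "
from h import *
go((619.4,-23.1,95.2),-0.051)"; python3 brd.py i
```

```text
shift [ 8.3 -0.5  0.6] turn [-0.001 -0.    -0.   ]
pos [618.9 -23.7 103.5] jawyaw 3.089 q6 -0.34 F [-0.4 -0.1 -0.8] gap 31.9 t 31.15
tilt deg along,across -1.36 -1.24 z 65.0 2250
wheel [407. 243.] [ 460.4 -323.1   20.6] [ 460.9 -323.6]
wheel [443. 223.] [ 508.7 -406.3   19.7] [ 508.  -406.8]
wheel [426. 184.] [ 595.8 -369.5   20.7] [ 596.6 -370.1]
```

View pics/topi.png

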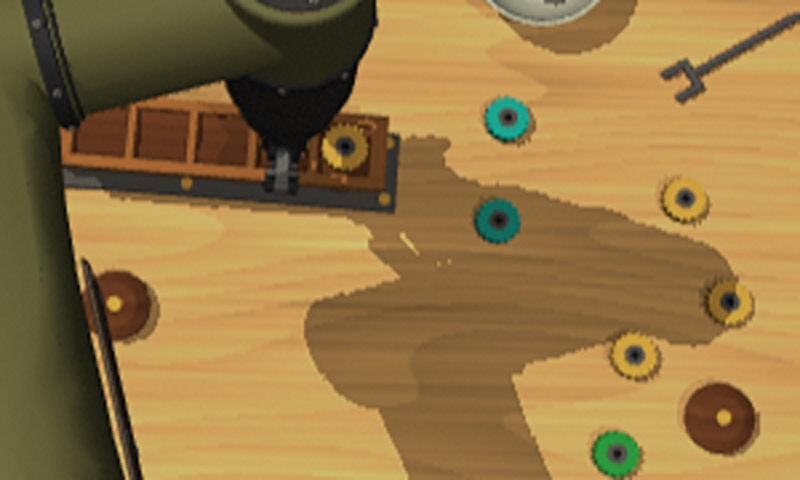

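Wheel 1 sits in the end pocket (345,147). Lowering wheel 2.

Request:
send_rows(series=[[3, -0.5, 0.6, 0, 0, 0, 30], [2, 0, 0, 0, 0, 0, 30], [1.5, 0, 0, 0, 0, 0, 30], [1, 0, 0, 0, 0, 0, 30], [0, 0, 0, 0, 0, 0, 30], [0, 0, 0, 0, 0, 0, 30]])

```text
time_s: 31.7
position: [619.4, -22.3, 96.2]
eef_rot: [-0.487, 0.513, 0.487, 0.513]
wrist_force: [-0.4, 0.6, -1.2]
finger_gap: 0.37
```

```bash
python3 -c "
from h import *
go((619.4,-23.1,94.9),-0.051)"
```

```text
shift [ 1.3 -0.  -0.8] turn [ 0. -0. -0.]
pos [619.4 -22.3  96.2] jawyaw 3.091 q6 -0.34 F [-0.4  0.6 -1.2] gap 31.6 t 31.7
```

Release, lift, go on to the wheel at (596.8, −370.5).

Request:
send_rows(series=[[1.2, 0, -0.5, 0, 0, 0, 30], [0, 0, 0, 0, 0, 0, 30], [0, 0, 0, 0, 0, 0, 55], [0, 0, 0, 0, 0, 0, 55], [0, 0, 0, 0, 0, 0, 55], [-15, 0, 0, 0, 0, 0, 60], [-15, 0, 0, 0, 0, 0, 60], [0, 0, 0, 0, 0, 0, 60], [0, 0, 0, 0, 0, 0, 60]])

```text
time_s: 32.45
position: [620.0, -22.7, 126.1]
eef_rot: [-0.488, 0.512, 0.487, 0.513]
wrist_force: [-0.6, 1.1, -0.0]
finger_gap: 0.702
```

```bash
python3 -c "
from h import *
go((596.5,-370.2,80),-0.051)"
```

```text
shift [  45.9    5.9 -348.3] turn [0.    0.001 0.002]
pos [620.  -22.7 126.1] jawyaw 3.091 q6 -0.34 F [-0.6  1.1 -0. ] gap 59.9 t 32.45
```

Request:
send_rows(series=[[0, 0.6, -34.8, 0, 0, 0, 60], [0, 0.6, -34.8, 0, 0, 0, 60], [0, 0.6, -34.8, 0, 0, 0, 60], [0, 0.6, -34.8, 0, 0, 0, 60], [0, 0.6, -34.8, 0, 0, 0, 60], [0, 0.6, -34.8, 0, 0, 0, 60], [0, 0.6, -34.8, 0, 0, 0, 60], [0, 0.6, -34.8, 0, 0, 0, 60], [0, 0.6, -34.8, 0, 0, 0, 60], [0, 0.6, -34.8, 0, 0, 0, 60]])

```text
time_s: 33.28
position: [595.0, -371.5, 123.8]
eef_rot: [-0.487, 0.513, 0.488, 0.512]
wrist_force: [0.9, -0.2, -0.3]
finger_gap: 0.706
```

Request:
send_rows(series=[[25, 0, 0, 0, 0, 0, 60], [25, 0, 0, 0, 0, 0, 60], [0, 0, 0, 0, 0, 0, 60], [0, 0, 0, 0, 0, 0, 60], [0, 0, 0, 0, 0, 0, 60]])

```text
time_s: 33.7
position: [596.1, -370.1, 76.2]
eef_rot: [-0.488, 0.513, 0.487, 0.512]
wrist_force: [0.0, -0.2, 1.1]
finger_gap: 0.705
```

```bash
python3 brd.py j; python3 -c "
from h import *
go((596.5,-370.2,34.3),-0.051)"
```

```text
pk [253. 160.] [623.8  27.1] [42.4 42.7]
tilt deg along,across -1.1 -0.04 z 66.1 2798
wheel [407. 243.] [ 460.3 -324.    20.6] [ 460.3 -323.7]
wheel [443. 223.] [ 507.6 -405.9   20.9] [ 508.  -405.3]
wheel [426. 184.] [ 598.1 -368.3   20.8] [ 596.9 -368.8]
shift [42.8  0.2 -0. ] turn [ 0.001 -0.002  0.002]
pos [ 596.6 -370.1   77.1] jawyaw 3.091 q6 0.22 F [-0.5  0.1  0.3] gap 59.9 t 33.75
```

Request:
send_rows(series=[[20, 0, 0, 0, 0, 0, 60], [14, 0, 0, 0, 0, 0, 60], [8.3, 0, 0, 0, 0, 0, 60], [0, 0, 0, 0, 0, 0, 60], [0, 0, 0, 0, 0, 0, 60], [0, 0, 0, 0, 0, 0, 60]])

```text
time_s: 34.25
position: [596.2, -370.3, 33.9]
eef_rot: [-0.488, 0.513, 0.487, 0.513]
wrist_force: [-0.7, 0.0, 0.7]
finger_gap: 0.705
```

Request:
send_rows(series=[[0, 0, 0, 0, 0, 0, 30], [0, 0, 0, 0, 0, 0, 30], [0, 0, 0, 0, 0, 0, 30], [0, 0, 0, 0, 0, 0, 30], [0, 0, 0, 0, 0, 0, 30], [0, 0, 0, 0, 0, 0, 30], [0, 0, 0, 0, 0, 0, 30]])

```text
time_s: 34.83
position: [596.2, -370.4, 34.3]
eef_rot: [-0.488, 0.512, 0.486, 0.513]
wrist_force: [-0.9, 1.8, 6.6]
finger_gap: 0.367
```

Request:
send_rows(series=[[-10, 0, 0, 0, 0, 0, 30], [-25, 0, 0, 0, 0, 0, 30], [-30, 0, 0, 0, 0, 0, 30], [-20, 0, 0, 0, 0, 0, 30], [0, 0, 0, 0, 0, 0, 30], [0, 0, 0, 0, 0, 0, 30]])

```text
time_s: 35.33
position: [596.4, -370.2, 119.7]
eef_rot: [-0.488, 0.512, 0.486, 0.513]
wrist_force: [0.7, -0.4, -1.2]
finger_gap: 0.367
```

```bash
python3 -c "
from h import *
go((622,26.8,120),-0.051)"
```

```text
shift [ -0.5  -5.4 397.8] turn [-0.    -0.001  0.003]
pos [ 596.4 -370.2  119.7] jawyaw 3.091 q6 0.22 F [ 0.7 -0.4 -1.2] gap 31.3 t 35.33
```

Request:
send_rows(series=[[0, -0.4, 33.1, 0, 0, 0, 30], [0, -0.4, 33.1, 0, 0, 0, 30], [0, -0.4, 33.1, 0, 0, 0, 30], [0, -0.5, 33.1, 0, 0, 0, 30], [0, -0.5, 33.1, 0, 0, 0, 30], [0, -0.5, 33.1, 0, 0, 0, 30], [0, -0.5, 33.1, 0, 0, 0, 30], [0, -0.5, 33.1, 0, 0, 0, 30], [0, -0.5, 33.1, 0, 0, 0, 30], [0, -0.5, 33.1, 0, 0, 0, 30]])

```text
time_s: 36.17
position: [616.3, -38.1, 116.0]
eef_rot: [-0.486, 0.513, 0.488, 0.512]
wrist_force: [1.4, 1.4, -1.1]
finger_gap: 0.374
```

Request:
send_rows(series=[[0, -0.4, 33.1, 0, 0, 0, 30], [0, -0.4, 33.4, 0, 0, 0, 30], [0, 0, 0, 0, 0, 0, 30], [0, 0, 0, 0, 0, 0, 30], [8, 0, 0, 0, 0, 0, 30], [6, 0, 0, 0, 0, 0, 30], [0, 0, 0, 0, 0, 0, 30], [0, 0, 0, 0, 0, 0, 30], [0, 0, 0, 0, 0, 0, 30]])

```text
time_s: 36.92
position: [621.4, 25.8, 103.6]
eef_rot: [-0.487, 0.513, 0.487, 0.513]
wrist_force: [0.2, -0.1, -1.0]
finger_gap: 0.378
```

```bash
python3 -c "
from h import *
go((622,26.8,94.9),-0.051)"
```

```text
shift [ 8.7 -0.5  1. ] turn [-0.001 -0.    -0.   ]
pos [621.4  25.8 103.6] jawyaw 3.089 q6 -0.42 F [ 0.2 -0.1 -1. ] gap 32.3 t 36.92
```

Request:
send_rows(series=[[3, -0.5, 0.8, 0, 0, 0, 30], [2, 0, 0, 0, 0, 0, 30], [1.5, 0, 0, 0, 0, 0, 30], [1, 0, 0, 0, 0, 0, 30], [0, 0, 0, 0, 0, 0, 30], [0, 0, 0, 0, 0, 0, 30]])

```text
time_s: 37.42
position: [622.0, 27.5, 96.2]
eef_rot: [-0.487, 0.513, 0.487, 0.513]
wrist_force: [0.4, 0.8, -1.2]
finger_gap: 0.369
```

```bash
python3 -c "
from h import *
go((622,26.8,94.9),-0.051)"
```

```text
shift [ 1.3 -0.1 -0.7] turn [ 0. -0. -0.]
pos [622.   27.5  96.2] jawyaw 3.091 q6 -0.42 F [ 0.4  0.8 -1.2] gap 31.6 t 37.42
```

Request:
send_rows(series=[[1.2, 0, -0.5, 0, 0, 0, 30], [0, 0, 0, 0, 0, 0, 30], [0, 0, 0, 0, 0, 0, 55], [0, 0, 0, 0, 0, 0, 55], [0, 0, 0, 0, 0, 0, 55], [-15, 0, 0, 0, 0, 0, 60], [-15, 0, 0, 0, 0, 0, 60], [0, 0, 0, 0, 0, 0, 60], [0, 0, 0, 0, 0, 0, 60]])

```text
time_s: 38.17
position: [622.5, 27.1, 126.1]
eef_rot: [-0.487, 0.512, 0.487, 0.513]
wrist_force: [0.3, 0.1, -0.0]
finger_gap: 0.7
```

```bash
python3 -c "
from h import *
go((508,-405.7,80),-0.051)"
```

```text
shift [  45.6   92.5 -438.1] turn [0.    0.001 0.002]
pos [622.5  27.1 126.1] jawyaw 3.091 q6 -0.42 F [ 0.3  0.1 -0. ] gap 59.8 t 38.17
```

Request:
send_rows(series=[[0, 6.6, -31.3, 0, 0, 0, 60], [0, 6.6, -31.3, 0, 0, 0, 60], [0, 6.6, -31.3, 0, 0, 0, 60], [0, 6.6, -31.3, 0, 0, 0, 60], [0, 6.6, -31.3, 0, 0, 0, 60], [0, 6.6, -31.3, 0, 0, 0, 60], [0, 6.6, -31.3, 0, 0, 0, 60], [0, 6.6, -31.3, 0, 0, 0, 60], [0, 6.6, -31.3, 0, 0, 0, 60], [0, 6.6, -31.3, 0, 0, 0, 60]])

```text
time_s: 39.0
position: [539.1, -283.5, 124.0]
eef_rot: [-0.487, 0.513, 0.487, 0.512]
wrist_force: [0.2, -0.2, -1.0]
finger_gap: 0.705
```

Request:
send_rows(series=[[0, 6.6, -31.3, 0, 0, 0, 60], [0, 6.6, -31.3, 0, 0, 0, 60], [0, 6.6, -31.3, 0, 0, 0, 60], [0, 6.6, -31.3, 0, 0, 0, 60], [25, 0, 0, 0, 0, 0, 60], [25, 0, 0, 0, 0, 0, 60], [0, 0, 0, 0, 0, 0, 60], [0, 0, 0, 0, 0, 0, 60], [0, 0, 0, 0, 0, 0, 60]])

```text
time_s: 39.75
position: [507.8, -406.1, 76.2]
eef_rot: [-0.488, 0.513, 0.487, 0.512]
wrist_force: [1.3, 0.5, 0.7]
finger_gap: 0.704
```

```bash
python3 brd.py k; python3 -c "
from h import *
go((508,-405.7,34.3),-0.051)"
```

```text
tilt deg along,across -1.18 -0.0 z 66.8 2866
wheel [443. 223.] [ 508.5 -405.1   20.2] [ 508.1 -405.6]
shift [42.7  0.3  0.5] turn [ 0.001 -0.002  0.002]
pos [ 508.2 -406.2   77. ] jawyaw 3.091 q6 0.32 F [0.6 0.3 0.3] gap 60.0 t 39.8
```

View pics/topk.png

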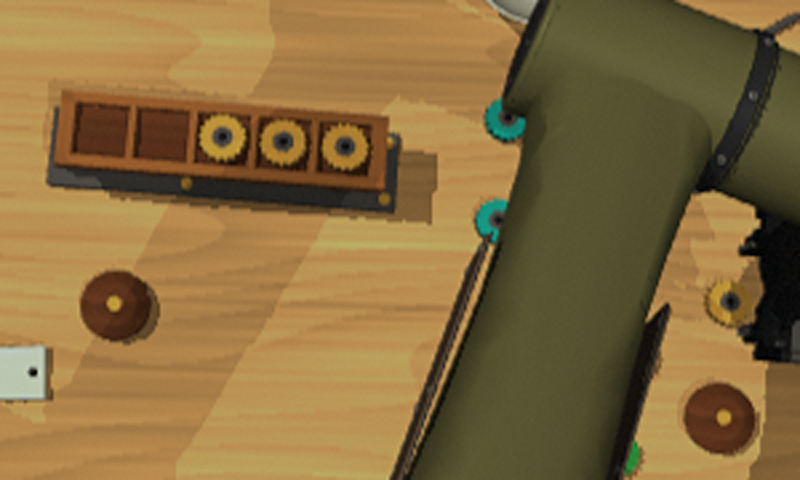

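Three wheels sit in the pockets at right (222,136), (283,142), (345,147). The next wheel (728,301) is unmoved. Grip and lift.

Request:
send_rows(series=[[20, 0.3, 0.4, 0, 0, 0, 60], [14, 0, 0, 0, 0, 0, 60], [8.3, 0, 0, 0, 0, 0, 60], [0, 0, 0, 0, 0, 0, 60], [0, 0, 0, 0, 0, 0, 60], [0, 0, 0, 0, 0, 0, 60]])

```text
time_s: 40.3
position: [507.6, -405.9, 33.8]
eef_rot: [-0.488, 0.513, 0.487, 0.512]
wrist_force: [-0.2, -0.2, 0.2]
finger_gap: 0.701
```

Request:
send_rows(series=[[0, 0, 0, 0, 0, 0, 30], [0, 0, 0, 0, 0, 0, 30], [0, 0, 0, 0, 0, 0, 30], [0, 0, 0, 0, 0, 0, 30], [0, 0, 0, 0, 0, 0, 30], [0, 0, 0, 0, 0, 0, 30], [0, 0, 0, 0, 0, 0, 30]])

```text
time_s: 40.88
position: [507.6, -405.9, 34.2]
eef_rot: [-0.488, 0.512, 0.486, 0.513]
wrist_force: [-1.4, 1.0, 5.2]
finger_gap: 0.372
```

Request:
send_rows(series=[[-10, 0, 0, 0, 0, 0, 30], [-25, 0, 0, 0, 0, 0, 30], [-30, 0, 0, 0, 0, 0, 30], [-20, 0, 0, 0, 0, 0, 30], [0, 0, 0, 0, 0, 0, 30], [0, 0, 0, 0, 0, 0, 30]])

```text
time_s: 41.38
position: [507.7, -405.8, 119.6]
eef_rot: [-0.488, 0.512, 0.486, 0.513]
wrist_force: [0.1, 0.5, -0.7]
finger_gap: 0.373
```

```bash
python3 -c "
from h import *
go((624.5,76.7,120),-0.051)"
```

```text
shift [ -0.5 -92.  487.8] turn [-0.    -0.001  0.003]
pos [ 507.7 -405.8  119.6] jawyaw 3.091 q6 0.32 F [ 0.1  0.5 -0.7] gap 31.8 t 41.38
```

Request:
send_rows(series=[[0, -5.7, 30.5, 0, 0, 0, 30], [0, -5.7, 30.5, 0, 0, 0, 30], [0, -5.7, 30.5, 0, 0, 0, 30], [0, -5.7, 30.5, 0, 0, 0, 30], [0, -5.7, 30.5, 0, 0, 0, 30], [0, -5.7, 30.5, 0, 0, 0, 30], [0, -5.7, 30.5, 0, 0, 0, 30], [0, -5.7, 30.5, 0, 0, 0, 30], [0, -5.7, 30.5, 0, 0, 0, 30], [0, -5.7, 30.5, 0, 0, 0, 30]])

```text
time_s: 42.22
position: [578.8, -102.2, 116.1]
eef_rot: [-0.486, 0.513, 0.488, 0.512]
wrist_force: [1.9, -0.6, -1.7]
finger_gap: 0.373
```

Request:
send_rows(series=[[0, -5.8, 30.5, 0, 0, 0, 30], [0, -5.8, 30.5, 0, 0, 0, 30], [0, -5.8, 30.5, 0, 0, 0, 30], [0, -5.8, 30.5, 0, 0, 0, 30], [0, -5.8, 30.5, 0, 0, 0, 30], [0, -5.8, 30.3, 0, 0, 0, 30], [0, 0, 0, 0, 0, 0, 30], [0, 0, 0, 0, 0, 0, 30], [0, 0, 0, 0, 0, 0, 30]])

```text
time_s: 42.97
position: [622.9, 76.7, 116.3]
eef_rot: [-0.487, 0.513, 0.488, 0.512]
wrist_force: [0.1, -0.8, -0.9]
finger_gap: 0.37
```

Request:
send_rows(series=[[8, 0, 0, 0, 0, 0, 30], [6, 0, 0, 0, 0, 0, 30], [0, 0, 0, 0, 0, 0, 30], [0, 0, 0, 0, 0, 0, 30], [0, 0, 0, 0, 0, 0, 30]])

```text
time_s: 43.38
position: [623.6, 76.4, 103.7]
eef_rot: [-0.487, 0.513, 0.487, 0.513]
wrist_force: [-0.4, 0.0, -1.4]
finger_gap: 0.374
```

```bash
python3 -c "
from h import *
go((624.5,76.7,94.9),-0.051)"
```

```text
shift [ 8.8 -0.9  0.4] turn [-0.001 -0.     0.   ]
pos [623.6  76.4 103.7] jawyaw 3.09 q6 -0.49 F [-0.4  0.  -1.4] gap 31.9 t 43.38
```

Request:
send_rows(series=[[3, -0.6, 0, 0, 0, 0, 30], [2, 0, 0, 0, 0, 0, 30], [1.5, 0, 0, 0, 0, 0, 30], [1, 0, 0, 0, 0, 0, 30], [0, 0, 0, 0, 0, 0, 30], [0, 0, 0, 0, 0, 0, 30]])

```text
time_s: 43.88
position: [624.2, 76.9, 96.2]
eef_rot: [-0.487, 0.513, 0.487, 0.513]
wrist_force: [-0.3, 0.9, -1.1]
finger_gap: 0.371
```

Request:
send_rows(series=[[1.2, 0, 0, 0, 0, 0, 30], [0, 0, 0, 0, 0, 0, 30], [0, 0, 0, 0, 0, 0, 55], [0, 0, 0, 0, 0, 0, 55], [0, 0, 0, 0, 0, 0, 55], [-15, 0, 0, 0, 0, 0, 60], [-15, 0, 0, 0, 0, 0, 60], [0, 0, 0, 0, 0, 0, 60], [0, 0, 0, 0, 0, 0, 60]])

```text
time_s: 44.63
position: [624.8, 77.1, 126.1]
eef_rot: [-0.487, 0.512, 0.487, 0.513]
wrist_force: [0.5, -0.3, -0.4]
finger_gap: 0.701
```

```bash
python3 brd.py l;python3 -c "
from h import *
go((460.6,-323.7,80),-0.051)"
```

```text
pk [210. 152.] [639.6 122.2] [37.1 66.2]
tilt deg along,across -0.85 -0.12 z 67.5 2231
wheel [408. 243.] [ 459.9 -323.9   20.3] [ 460.3 -323.8]
shift [  44.7  142.9 -408.5] turn [-0.  0.  0.]
pos [624.2  77.  124.9] jawyaw 3.09 q6 -0.49 F [-0.3 -0.1 -0.2] gap 59.8 t 44.68
```

Request:
send_rows(series=[[0, 10.2, -29.2, 0, 0, 0, 55], [0, 10.2, -29.2, 0, 0, 0, 55], [0, 10.2, -29.2, 0, 0, 0, 55], [0, 10.2, -29.2, 0, 0, 0, 55], [0, 10.2, -29.2, 0, 0, 0, 55], [0, 10.2, -29.2, 0, 0, 0, 55], [0, 10.2, -29.2, 0, 0, 0, 55], [0, 10.2, -29.2, 0, 0, 0, 55], [0, 10.2, -29.2, 0, 0, 0, 55], [0, 10.2, -29.2, 0, 0, 0, 55]])

```text
time_s: 45.52
position: [506.2, -210.6, 124.0]
eef_rot: [-0.487, 0.513, 0.488, 0.512]
wrist_force: [0.6, 0.5, -0.3]
finger_gap: 0.64
```

Request:
send_rows(series=[[0, 10.2, -29.2, 0, 0, 0, 55], [0, 10.2, -29.2, 0, 0, 0, 55], [0, 10.2, -29.2, 0, 0, 0, 55], [0, 10.2, -29.2, 0, 0, 0, 55], [25, 0, 0, 0, 0, 0, 55], [25, 0, 0, 0, 0, 0, 55], [0, 0, 0, 0, 0, 0, 55], [0, 0, 0, 0, 0, 0, 55], [0, 0, 0, 0, 0, 0, 55]])

```text
time_s: 46.27
position: [461.2, -324.2, 76.1]
eef_rot: [-0.488, 0.513, 0.487, 0.512]
wrist_force: [0.1, 0.6, 0.3]
finger_gap: 0.639
```

```bash
python3 brd.py n; python3 -c "
from h import *
go((460.6,-323.7,34.3),-0.051)"
```

```text
tilt deg along,across -1.02 -0.19 z 68.0 2621
wheel [406. 243.] [ 460.7 -322.3   20. ] [ 461.1 -321.9]
shift [42.5  1.2  0.6] turn [ 0.001 -0.001  0.002]
pos [ 461.7 -324.3   76.8] jawyaw 3.091 q6 0.21 F [ 0.8 -0.6  1. ] gap 55.2 t 46.32
```

Request:
send_rows(series=[[20, 0.9, 0.5, 0, 0, 0, 55], [14, 0, 0, 0, 0, 0, 55], [8.2, 0, 0, 0, 0, 0, 55], [0, 0, 0, 0, 0, 0, 55], [0, 0, 0, 0, 0, 0, 55], [0, 0, 0, 0, 0, 0, 55]])

```text
time_s: 46.82
position: [460.8, -323.9, 34.5]
eef_rot: [-0.488, 0.512, 0.486, 0.513]
wrist_force: [0.5, 0.2, 0.3]
finger_gap: 0.642
```

Request:
send_rows(series=[[0, 0, 0, 0, 0, 0, 30], [0, 0, 0, 0, 0, 0, 30], [0, 0, 0, 0, 0, 0, 30], [0, 0, 0, 0, 0, 0, 30], [0, 0, 0, 0, 0, 0, 30], [0, 0, 0, 0, 0, 0, 30], [0, 0, 0, 0, 0, 0, 30]])

```text
time_s: 47.4
position: [460.6, -323.9, 34.6]
eef_rot: [-0.488, 0.512, 0.486, 0.513]
wrist_force: [-1.4, 1.8, 4.6]
finger_gap: 0.367
```

Request:
send_rows(series=[[-10, 0, 0, 0, 0, 0, 30], [-25, 0, 0, 0, 0, 0, 30], [-30, 0, 0, 0, 0, 0, 30], [-20, 0, 0, 0, 0, 0, 30], [0, 0, 0, 0, 0, 0, 30], [0, 0, 0, 0, 0, 0, 30]])

```text
time_s: 47.9
position: [460.7, -323.8, 119.9]
eef_rot: [-0.488, 0.512, 0.486, 0.513]
wrist_force: [0.2, -0.0, -1.6]
finger_gap: 0.371
```

```bash
python3 -c "
from h import *
go((627,126.7,120),-0.051)"
```

```text
shift [ 1.000e-01 -1.431e+02  4.584e+02] turn [-0.    -0.001  0.003]
pos [ 460.7 -323.8  119.9] jawyaw 3.091 q6 0.21 F [ 0.2 -0.  -1.6] gap 31.7 t 47.9
```

16 rows of (−8.95, 28.65).

Request:
send_rows(series=[[0, -9, 28.6, 0, 0, 0, 30], [0, -9, 28.6, 0, 0, 0, 30], [0, -9, 28.6, 0, 0, 0, 30], [0, -9, 28.6, 0, 0, 0, 30], [0, -9, 28.6, 0, 0, 0, 30], [0, -9, 28.6, 0, 0, 0, 30], [0, -9, 28.6, 0, 0, 0, 30], [0, -9, 28.6, 0, 0, 0, 30], [0, -9, 28.6, 0, 0, 0, 30], [0, -9, 28.6, 0, 0, 0, 30]])

```text
time_s: 48.73
position: [563.9, -41.0, 116.6]
eef_rot: [-0.487, 0.513, 0.488, 0.512]
wrist_force: [0.6, -0.7, -0.3]
finger_gap: 0.37
```

Request:
send_rows(series=[[0, -8.9, 28.7, 0, 0, 0, 30], [0, -8.9, 28.7, 0, 0, 0, 30], [0, -8.9, 28.7, 0, 0, 0, 30], [0, -8.9, 28.7, 0, 0, 0, 30], [0, -8.9, 28.7, 0, 0, 0, 30], [0, -8.7, 28.7, 0, 0, 0, 30], [0, 0, 0, 0, 0, 0, 30], [0, 0, 0, 0, 0, 0, 30], [0, 0, 0, 0, 0, 0, 30]])

```text
time_s: 49.48
position: [625.6, 126.5, 116.5]
eef_rot: [-0.487, 0.513, 0.487, 0.512]
wrist_force: [-0.8, -0.6, -1.1]
finger_gap: 0.367
```

Request:
send_rows(series=[[8, 0, 0, 0, 0, 0, 30], [6, 0, 0, 0, 0, 0, 30], [0, 0, 0, 0, 0, 0, 30], [0, 0, 0, 0, 0, 0, 30], [0, 0, 0, 0, 0, 0, 30]])

```text
time_s: 49.9
position: [626.2, 126.3, 103.9]
eef_rot: [-0.487, 0.513, 0.487, 0.513]
wrist_force: [0.0, 0.6, -0.6]
finger_gap: 0.369
```

```bash
python3 -c "
from h import *
go((627,126.7,95.2),-0.051)"
```

```text
shift [ 8.7 -0.7  0.5] turn [-0.001 -0.     0.   ]
pos [626.2 126.3 103.9] jawyaw 3.09 q6 -0.56 F [ 0.   0.6 -0.6] gap 31.5 t 49.9
```

Request:
send_rows(series=[[3, -0.6, 0, 0, 0, 0, 30], [2, 0, 0, 0, 0, 0, 30], [1.5, 0, 0, 0, 0, 0, 30], [1, 0, 0, 0, 0, 0, 30], [0, 0, 0, 0, 0, 0, 30], [0, 0, 0, 0, 0, 0, 30]])

```text
time_s: 50.4
position: [626.9, 126.7, 96.3]
eef_rot: [-0.487, 0.513, 0.487, 0.513]
wrist_force: [-0.1, -0.3, -0.9]
finger_gap: 0.368
```

Request:
send_rows(series=[[1.0, 0, 0, 0, 0, 0, 30], [0, 0, 0, 0, 0, 0, 30], [0, 0, 0, 0, 0, 0, 55], [0, 0, 0, 0, 0, 0, 55], [0, 0, 0, 0, 0, 0, 55], [-15, 0, 0, 0, 0, 0, 60], [-25, 0, 0, 0, 0, 0, 60], [-30, 0, 0, 0, 0, 0, 60], [-30, 0, 0, 0, 0, 0, 60]])

```text
time_s: 51.15
position: [626.5, 126.5, 196.0]
eef_rot: [-0.487, 0.513, 0.487, 0.512]
wrist_force: [1.3, -1.3, 0.9]
finger_gap: 0.698
```

Request:
send_rows(series=[[0, 0, 35, 0, 0, 0, 60], [0, 0, 35, 0, 0, 0, 60], [0, 0, 35, 0, 0, 0, 60], [0, 0, 35, 0, 0, 0, 60], [0, 35, 0, 0, 0, 0, 60], [0, 35, 0, 0, 0, 0, 60], [0, 35, 0, 0, 0, 0, 60], [0, 20, 35, 0, 0, 0, 60], [0, 20, 35, 0, 0, 0, 60], [0, 0, 35, 0, 0, 0, 60]])

```text
time_s: 51.98
position: [492.1, 380.3, 197.0]
eef_rot: [-0.487, 0.511, 0.488, 0.513]
wrist_force: [2.0, 0.1, 1.2]
finger_gap: 0.705
```

```bash
cat > fin.py <<'E'
from h import *
P=[]
for i in range(4):
    p,d=optics.capture("top");P.append(d)
np.savez("pics/topz.npz",p=p,d=d)
s_,_d=optics.capture("side");cv2.imwrite("pics/sidez.png",cv2.resize(s_[120:270,200:400,::-1],(800,600),interpolation=cv2.INTER_CUBIC))
cv2.imwrite("pics/topz.png",cv2.resize(p[110:290,170:470,::-1],(800,480),interpolation=cv2.INTER_CUBIC))
C=cloud("top",np.mean(P,0));ax=np.array([.051,.9987]);nx=np.array([ax[1],-ax[0]])
L=(C[...,:2]-[621.5,26.6])@ax;W=(C[...,:2]-[621.5,26.6])@nx
rim=(abs(L)<130)&(abs(W)>24)&(abs(W)<29)&(C[...,2]>60)&(C[...,2]<75)
k=np.linalg.lstsq(np.c_[L[rim],W[rim],np.ones(rim.sum())],C[...,2][rim],rcond=None)[0]
print("rim tilt along/across deg",np.rad2deg(k[:2]).round(2),"z",k[2].round(1),rim.sum())
hsv=cv2.cvtColor(p,cv2.COLOR_RGB2HSV);H,S,V=[hsv[...,i].astype(int) for i in range(3)]
for o in(-100,-50,0,50,100):
    w=(abs(L-o)<12)&(abs(W)<12)&(C[...,2]<85);print(o,"top z",np.median(C[...,2][w]).round(1),end="; ")
b=(abs(L)<145)&(abs(W)<40)&(C[...,2]>55)&(C[...,2]<90)
for c in blobs(cv2.morphologyEx(b.astype(np.uint8),cv2.MORPH_OPEN,np.ones((3,3))),1000):
    r=rect(plane("top",c,67));print("board",r[0].round(1),np.round(r[1],1),round(r[2],3))
go((500,200,200))
E
python3 fin.py
```

```text
rim tilt along/across deg [-0.01  0.3 ] z 66.2 629
-100 top z 72.9; -50 top z 73.0; 0 top z 73.0; 50 top z 73.3; 100 top z 73.3; board [622.3  26.7] [ 64.8 269.8] 1.518
shift [  -4.7  -14.5 -178.3] turn None
pos [494.5 378.8 195.1] jawyaw 3.091 q6 -1.03 F [ 0.2  0.1 -0.2] gap 60.1 t 52.23
```

View pics/topz.png

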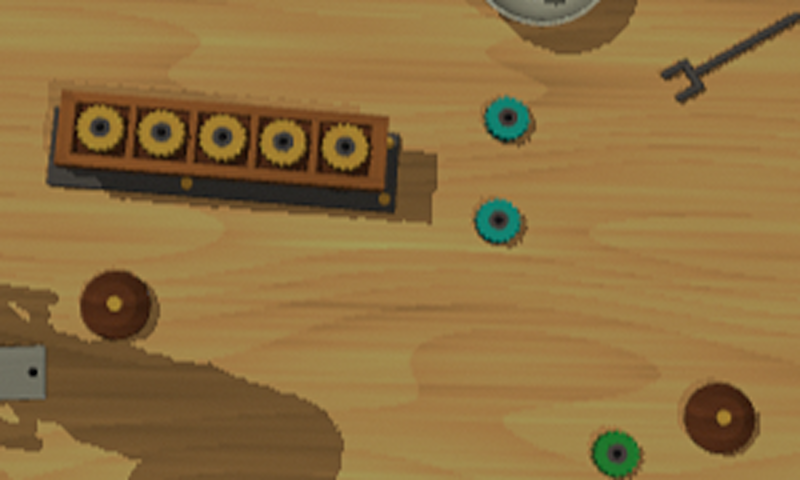

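View pics/sidez.png

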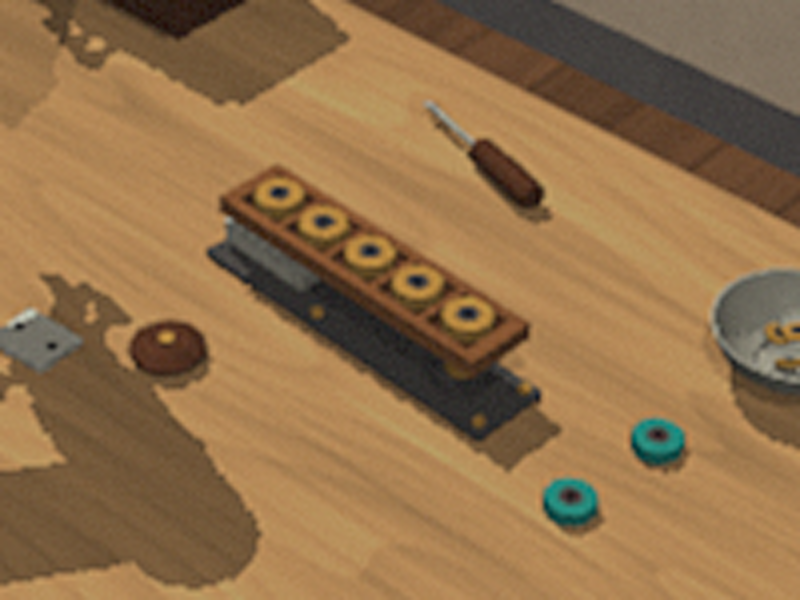

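All five wheels lie in their pockets with tops at about 73 mm, which is what a wheel fully seated should read. The board lies level and centred, so I am handing in.

```bash
python3 -c "
from bench import robot
print(robot.close_job())"
```

```text
the job is handed in; nothing more can be done
None
```

The job is done and handed in at about 52 s. The board lies level on the stack and jack, and all five loose wheels are flat in pockets of their own.

- **Stack:** I measured the jack top about 36 mm above the seat, so I stacked the 20, 10 and 6 mm plates (e, c, a) on the seat. The board went across stack and jack, and then the wheels went in.
- **Level and position:** The last check gave a board tilt of about 0.0° along and 0.3° across. Its centre read (622, 27) mm and its direction matched the stand's. From the base bar the stand's centre reads (620.5, 26.4) mm, and from seat and jack (621.7, 26.9) mm.
- **Wheels:** All five wheel tops are at 72.9 to 73.3 mm, where 73 mm means fully seated.
- **Left alone:** I did not touch the bobs, the bowl, the teal and green look-alikes or the two spare plates.

**Checks that disagreed:**
- While I was placing wheels, a rough tilt fit gave up to about 1.4°. It included pocket floors and wheel tops, with the arm partly in view. I replaced it with the final fit on the board's rim only.
- The camera put the board about 1 to 2.5 mm further in x than the arm's own reading, which fits the stated calibration error.

I saw no knocked wheel and no grip slip.

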